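# Gauge the depth of a raking-light sleeve and hold the gauge under the microscope

### The arm

A 6-joint arm with a two-finger parallel gripper is mounted at the origin on the work surface. World frame = base frame: x ahead of the robot, y to its left, z up, the work surface at z = 0. Lengths are in mm, angles in rad, forces in N, time in s.
With the tool pointing down it reaches from about 275 to 850 mm from the base axis. Payload 19 kg.
Tool frame: the origin (TCP) lies between the finger pads; the fingertips stand 8 mm ahead of it and the grasp point (between the pads) lies 11 mm behind it; z points along the fingers, y is the direction in which the jaws open and shut (so a half turn about z gives the same grasp; the last joint's range is limited). The gripper opens to 85 mm and grips with 20 to 120 N. Pads are 22 mm wide; open, the fingers measure 114 mm over their backs; the gripper's body (76 mm by 85 mm) begins 54 mm behind the grasp point. The pads swing forward as they close: fully open they stand 13 mm farther back than shut.
Start: joints at [1.056, 0.15, 1.437, -0, 1.554, -0.134], TCP at [213.708, 533.779, 239.267] pointing down, gripper open.
Joint ranges: [-2.8, 2.8], [-0.68, 2.1], [0.12, 2.68], [-1.39, 4.53], [0.16, 2.79], [-2.81, 2.81]. Speed limits (rad/s): [1.89, 1.89, 2.22, 3.01, 3.01, 3.01].

### API

Orientations are given as a unit quaternion [w, x, y, z].
In Python, from bench import ctrl, imaging, workorder gives the robot as it stands.
- The arm moves only by the tool move_arm, never from a script. Its arguments are lists of equal length, an entry for each row: "travel": the shift along the tool's x, y, z in cm, a list of three; "rot": the turn, a rotation vector about the tool's x, y, z in rad, a list of three. In form: {"travel": [[x, y, z], ...], "rot": [[rx, ry, rz], ...]}. A call has 1 to 12 rows; each row is the pose to reach, as a shift and turn from the pose commanded when the call began, along the tool's axes at that moment; what a row does not reach only later rows make up. A row lasts 1/10 s, in which the tool goes at most 50 mm and 8.59 degrees, less where a joint would pass 70% of its speed; a pose out of reach is approached as far as the arm can. A call with a gripper value outside its range is refused whole. "jaw" is the finger opening in cm, from 0 to 8.54, set as the call begins (left out, the last holds). The fingers move at their own pace and stop on an object; "newtons" is the grip in N (left out, the last holds). Time passes only in rows, so rows that repeat a pose let the fingers close. It gives the time, the measured TCP pose, the force and the opening at its end, in the units of the state.
- ctrl.get_state(): the state, without advancing time (a new reading comes with each control period).
- imaging.capture(name): name is "side" or "top" or "wrist"; returns (picture, depth): 480x640x3 uint8, red, green, blue; 480x640 float32, mm along the optical axis (not along the pixel's ray), 0 where there is no reading.
- imaging.get_calibration(name): a dict with "K" (3x3 intrinsics, pixels), "extrinsics" (4x4, takes a point from world to camera coordinates); the wrist camera has in their place "mount" (4x4, takes a point from camera to tool coordinates, whose origin is the TCP and whose axes are the flange's). Camera axes: x right, y down, z forward; pixel columns grow to the right and rows downward; lengths in mm; the calibration is good to about 2 mm. A picture is of the moment at which its call begins: read the wrist's pose just before it. get_calibration takes no time and is no camera call.
- workorder.hand_in(): hands the job in, once; it reports no verdict.
Trained networks look in the newest picture that a camera, given by its name, has taken for a name from the list of things; names that differ only in an ending like _2 or _b are one class to them, and where a whole thing is asked for, a point or a joint stands for the part that bears it (a point fixed in the world has none). Each returns a list of dicts, best first, with "p" (0 to 1); they miss things now and then, are a little off and sometimes report something else, mostly with a low value. They report only what shows in the picture. A call takes as long as a camera call. They do not tell look-alikes from the thing itself.
- imaging.search_frame(query, camera): "at" ([column, row] in pixels, amid what is visible of it).
The state is a dict: "clock": time; "qpos": joint angles; "joint_vel": joint speeds; "effort": joint torques, N m; "tool_pos": TCP position; "ee_rot": TCP orientation; "contact_force": force on the tool from outside, world axes, zero at the start; "wrist_torque": the same for the moment, N m; "opening": finger opening in mm.
Only numpy, scipy, OpenCV 4.12 (cv2) and the standard library are available. Lean on these libraries where they do the work, as an engineer would, in place of code of your own. Each camera call takes 0.05 s, during which the arm holds its last target.

### The job

Check the depth of the tilted light sleeve with the longer of the two depth gauges from the rest: slide it down the sleeve until its collar stops on the rim, so that the brass pin is pushed back by the sleeve's floor, and draw it out again without disturbing the pin. Then hold the gauge level with the tip of its pin in the middle under the microscope's lens, about 50 mm below the lens face, and finish still holding it there steady for the reading. Do not touch the microscope, and leave the shorter gauge, the spare post, the screwdriver and the adapter ring where they are.

Things in the scene. Friction and masses are not known exactly. Their poses are not given: they have to be found in the camera images.
- long_gauge: The longer depth gauge, 182 mm, 0.14 kg, lying in a row of the rest, axis level, 60 mm up. Origin: on the axis, where the handle is gripped; x runs to the tip. Along x (mm): ribbed aluminium handle, dia 18, -55 to 35; collar, dia 32, 35 to 43; barrel, dia 12, 43 to 113, nose chamfered 3; brass pin, dia 5, to 127 when fully out. Mass centre at +15. It may be rolled about x.
- long_pin (a joint): How far the long gauge's pin is pushed into its barrel, m: 0 fully out (14 mm stands out), 0.014 fully in. Friction of about 2 N keeps it where it was pushed. With the collar home on the sleeve's rim it reads 0.008: 6 mm stands out, the tip 119 mm from the gauge's origin. If anything else pushes the pin in farther, the reading is spoilt.
- long_pin_tip (a point): End of the long gauge's pin, on its axis.
- short_gauge: The shorter depth gauge, in the other row of the rest: the same handle and collar but a 45 mm barrel, 157 mm overall; it cannot reach the sleeve's floor. Origin and axes as on the long gauge. To be left alone.
- rest: Fixed wooden gauge rest, base plate 165 x 140 x 10 mm. Two cross bars with white V pads carry two gauges side by side, 75 mm apart. Origin on the work surface below the middle between the gauges' origins; x runs along the gauges to their tips, rows at y -37.5 and +37.5 mm. Bars 10 mm thick at x -45 and +72 mm, pads below 64 mm height; the handles are free between tail bar and collar.
- sleeve: Fixed aluminium light sleeve, dia 28, 81 mm long, clamped on a post, bore sloping down 30 degrees. Origin: centre of the open upper mouth, at the rim, 155 mm up; x runs down the bore, z across it, upward. Bore dia 15, mouth countersunk to 22 over 6 mm, flat floor 76 mm below the rim. Clamp at x 25 to 55 mm reaches 22 mm from the axis. Gauge home: its x along this x, its origin at x -43 mm.
- microscope: Fixed digital microscope. Origin on the work surface below the lens axis; x runs to the column behind it (50 mm square, at x 155 mm), so the lens is open from -x and both sides. Base plate x -80 to 200, y -85 to 85, 18 mm high; round stage, dia 90, 36 mm high below the lens. Upright lens and camera unit, up to 54 mm dia, 190 to 432 mm up.
- lens_face (a point): Centre of the lens's lower face (24 mm diameter), 190 mm above the work surface, lens axis vertical.
- focus (a point): The reading point, 50 mm straight below the lens face, 140 mm above the work surface: here the pin's tip is to be held.
- spare_post: Bystander: bare steel optical post standing upright on a small foot, 75 mm high, 25 mm foot. Origin at the centre of its underside.
- driver: Bystander: black-handled screwdriver, 150 mm long, lying on the board along its x axis. Origin at its middle.
- adapter: Bystander: flat aluminium adapter ring, 48 mm outer diameter, 12 mm high. Origin at the centre of its underside.
Things that resemble listed ones, but are neither listed nor needed, are in the scene too. What is shaped like the long_gauge but brown or green is not meant.

How it is judged:
By the outcome, as a careful person would: the job done as asked, in the order asked, and still so for the second after the job is handed in, while the arm keeps its last pose, push and grip.
It also fails if it takes over 54 s, if anything falls off the work surface, if the arm or the gripper's body presses on something with over 40 N, if the wrist force passes 120 N, or if a joint passes its speed limit or range.

## Working session

There is one attempt and no reset: what is moved stays moved. The work goes in short steps, Python scripts to look and compute and a tool call to move; the robot and the scene stay as the last step left them, time stands still between calls to the robot, and variables do not carry over. Pictures are saved under pics/ and viewed, and the job is handed in when it is done.

Besides the shell and the picture viewer there is one more tool, called after ">>>" by a JSON object that holds its "api" and its "payload", one argument or row to a line. move_arm: Moves the arm, as the interface text tells. Its arguments: {"type":"object","properties":{"travel":{"type":"array","items":{"type":"array","items":{"type":"number"}}},"rot":{"type":"array","items":{"type":"array","items":{"type":"number"}}},"jaw":{"type":"number"},"newtons":{"type":"number"}},"required":["travel","rot"]}

```bash
ls; mkdir -p pics; python3 - <<'E'
from bench import ctrl, imaging, workorder
import cv2, numpy as np
s=ctrl.get_state(); print(s)
for n in ["side","top","wrist"]:
    im,d=imaging.capture(n); cv2.imwrite(f"pics/{n}0.png",im[:,:,::-1]); np.save(f"pics/{n}0.npy",d)
    print(n,imaging.get_calibration(n))
E
```

```text
pics
{'clock': 0.0, 'qpos': array([ 1.05597806e+00,  1.50935439e-01,  1.43800697e+00,  1.18346840e-05,
        1.55379026e+00, -1.34003294e-01]), 'joint_vel': array([-0.00095156, -0.00191825, -0.00019733,  0.00074732,  0.00075475,
        0.00096765]), 'effort': array([ 9.40328828e-04, -7.13030005e+01, -5.70876253e+01, -1.67610642e-04,
        8.61409673e-03,  1.01632912e-05]), 'tool_pos': array([213.61713226, 533.60015831, 238.71622817]), 'ee_rot': array([-1.87298832e-04,  1.89259104e-01,  9.81927017e-01, -5.38392037e-04]), 'contact_force': array([-0.2752099 ,  0.31413894,  0.20011502]), 'wrist_torque': array([ 0.00575663, -0.00900496,  0.02611573]), 'opening': 85.64335757061427}
side {'K': array([[500.93213802,   0.        , 313.85972517],
       [  0.        , 500.93213802, 244.43197884],
       [  0.        ,   0.        ,   1.        ]]), 'extrinsics': array([[ 5.32529162e-01,  8.46278016e-01,  1.50403350e-02,
        -3.87596198e+02],
       [ 5.21916801e-01, -3.14328609e-01, -7.92969343e-01,
        -8.74446377e+01],
       [-6.66344915e-01,  4.30129103e-01, -6.09075865e-01,
 
[... 450 characters left out ...]
9685e+02],
       [ 6.77407584e-02, -1.33090139e-03, -9.97702069e-01,
         1.29820791e+03],
       [ 0.00000000e+00,  0.00000000e+00,  0.00000000e+00,
         1.00000000e+00]])}
wrist {'K': array([[428.06760986,   0.        , 329.07320067],
       [  0.        , 428.06760986, 238.6165168 ],
       [  0.        ,   0.        ,   1.        ]]), 'mount': array([[-7.76826440e-04, -9.53254779e-01, -3.02166714e-01,
         7.63522256e+01],
       [ 9.99999698e-01, -7.32638397e-04, -2.59575753e-04,
        -2.42664757e-01],
       [ 2.60628901e-05, -3.02166824e-01,  9.53255060e-01,
        -1.34642704e+02],
       [ 0.00000000e+00,  0.00000000e+00,  0.00000000e+00,
         1.00000000e+00]])}
```

View pics/top0.png

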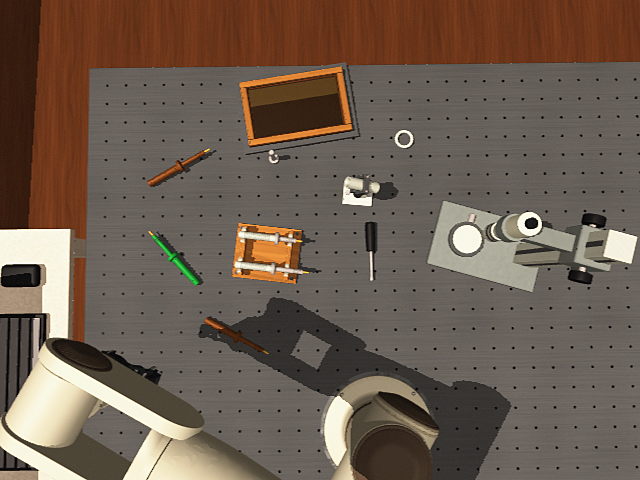

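View pics/side0.png

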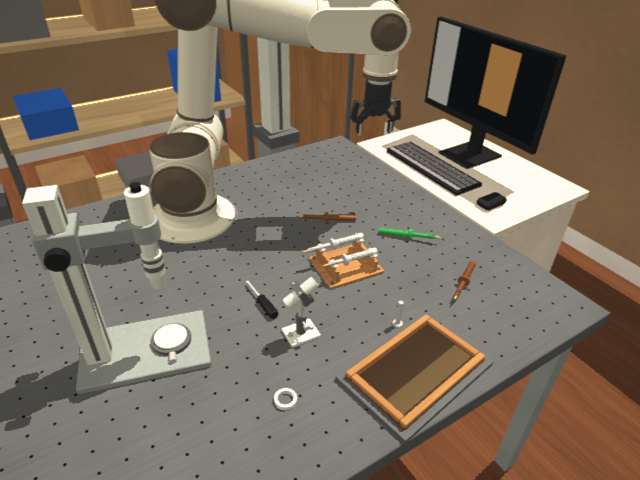

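View pics/wrist0.png

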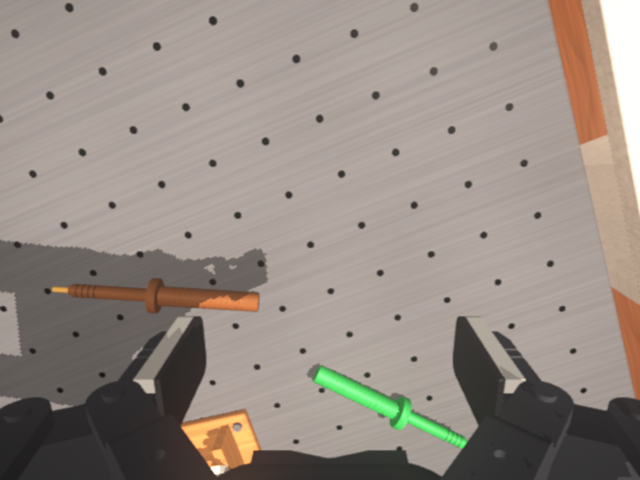

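```bash
cat > h.py <<'E'
import numpy as np, cv2
from scipy.spatial.transform import Rotation as R
from bench import ctrl, imaging
def qR(q): return R.from_quat([q[1],q[2],q[3],q[0]]).as_matrix()
def cam(name, st=None):
    """returns K, T (world->cam)"""
    c=imaging.get_calibration(name)
    if name!="wrist": return c["K"],c["extrinsics"]
    st=st or ctrl.get_state()
    T=np.eye(4);T[:3,:3]=qR(st["ee_rot"]);T[:3,3]=st["tool_pos"]
    return c["K"],np.linalg.inv(T@c["mount"])
def unproj(K,T,uv,d):
    uv=np.atleast_2d(uv).astype(float); d=np.atleast_1d(d)
    p=np.c_[(uv[:,0]-K[0,2])/K[0,0]*d,(uv[:,1]-K[1,2])/K[1,1]*d,d,np.ones(len(d))]
    return (np.linalg.inv(T)@p.T).T[:,:3]
def proj(K,T,p):
    p=np.atleast_2d(p); q=(T@np.c_[p,np.ones(len(p))].T).T[:,:3]
    return np.c_[K[0,0]*q[:,0]/q[:,2]+K[0,2],K[1,1]*q[:,1]/q[:,2]+K[1,2]]
def cloud(K,T,d,box):
    u0,v0,u1,v1=box
    uu,vv=np.meshgrid(np.arange(u0,u1),np.arange(v0,v1))
    dd=d[v0:v1,u0:u1]; m=dd>0
    return unproj(K,T,np.c_[uu[m],vv[m]],dd[m]),np.c_[uu[m],vv[m]]
E
python3 - <<'E'
from h import *
im=cv2.imread("pics/top0.png")
a=cv2.resize(im[210:300,215:335],None,fx=6,fy=6,interpolation=cv2.INTER_CUBIC);cv2.imwrite("pics/top0a.png",a)
a=cv2.resize(im[160:300,320:570],None,fx=3.2,fy=3.2,interpolation=cv2.INTER_CUBIC);cv2.imwrite("pics/top0b.png",a)
im=cv2.imread("pics/side0.png")
a=cv2.resize(im[225:350,240:400],None,fx=4.7,fy=4.7,interpolation=cv2.INTER_CUBIC);cv2.imwrite("pics/side0a.png",a)
K,T=cam("top");d=np.load("pics/top0.npy")
for n,uv in dict(g1tip=(308,271),g1tail=(238,266),col1=(272,268),g2tip=(303,240),sl=(365,185),lens=(515,228),stage=(466,239),post=(273,156),ring=(398,139),driver=(371,240)).items():
    print(n,unproj(K,T,uv,d[uv[1],uv[0]]).round())
E
```

```text
g1tip [[399. 170.  64.]]
g1tail [[414. 342.  61.]]
col1 [[407. 257.  77.]]
g2tip [[480. 183.   1.]]
sl [[595.  34. 156.]]
lens [[ 470. -212.  403.]]
stage [[ 475. -229.   38.]]
post [[689. 255.  55.]]
ring [[744. -70.  -3.]]
driver [[477.   9.  21.]]
```

View pics/top0a.png

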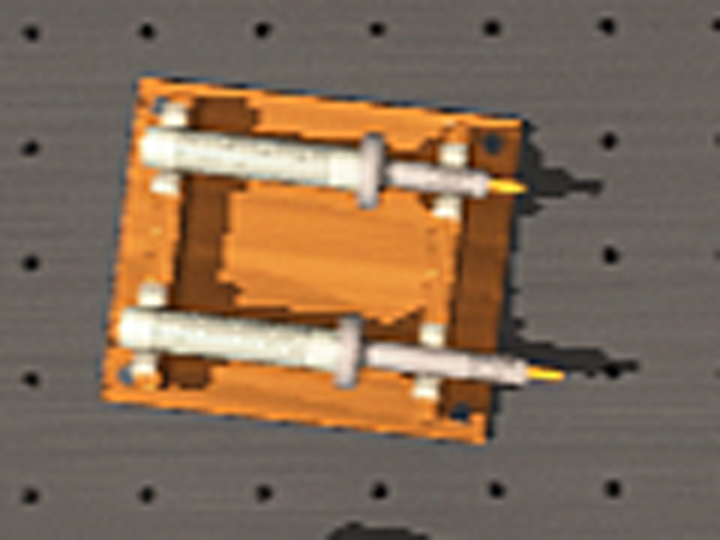

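View pics/top0b.png

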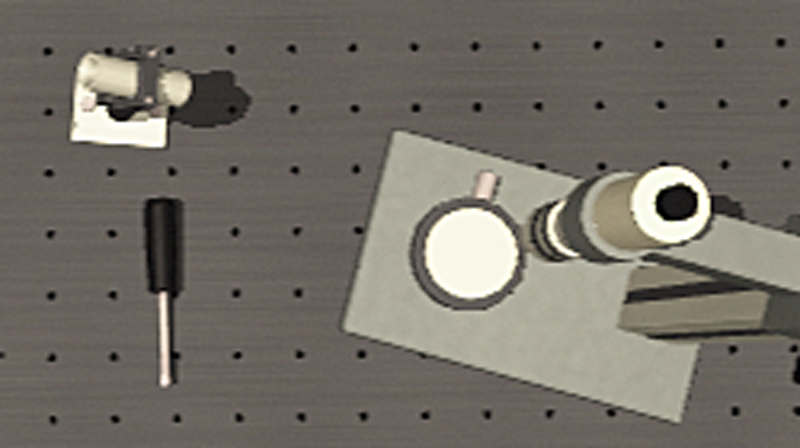

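View pics/side0a.png

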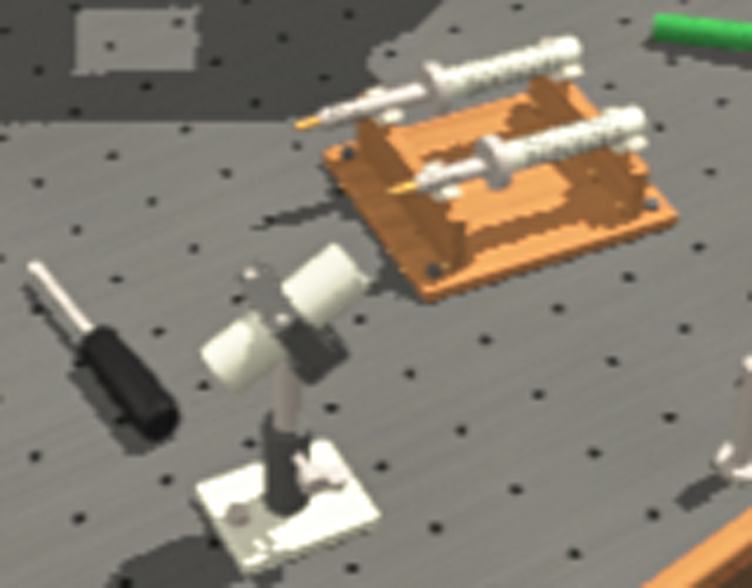

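>>> {"api": "move_arm", "payload": {
  "travel": [
    [-4,-2,0],
    [-8,-4,-0.3],
    [-12,-6,-0.5],
    [-16,-8,-0.7],
    [-20,-10,-1],
    [-24,-12,-1],
    [-27,-13.5,-1],
    [-29,-14.5,-1],
    [-29,-14.5,-1],
    [-29,-14.5,-1],
    [-29,-14.5,-1]
  ],
  "rot": [
    [0,0,0.14],
    [0,0,0.28],
    [0,0,0.42],
    [0,0,0.56],
    [0,0,0.7],
    [0,0,0.84],
    [0,0,0.98],
    [0,0,1.12],
    [0,0,1.24],
    [0,0,1.3],
    [0,0,1.3]
  ],
  "jaw": 5
}}

```text
clock: 1.25
tool_pos: [429.1, 291.2, 249.1]
ee_rot: [-0.0, 0.745, 0.667, -0.0]
contact_force: [0.5, -0.1, 0.3]
opening: 49.8
```

```bash
cat > snap.py <<'E'
import sys,pickle
from h import *
def snap(tag,name="wrist"):
    st=ctrl.get_state(); im,d=imaging.capture(name)
    K,T=cam(name,st)
    cv2.imwrite(f"pics/{tag}.png",im[:,:,::-1]); pickle.dump((st,K,T,im,d),open(f"pics/{tag}.pkl","wb"))
    print(tag,"t",round(st["clock"],2),"pos",st["tool_pos"].round(1),"q",st["ee_rot"].round(4),"F",st["contact_force"].round(1),"op",round(st["opening"],1))
if __name__=="__main__":
    snap(sys.argv[1],sys.argv[2] if len(sys.argv)>2 else "wrist")
E
python3 snap.py w1
```

```text
w1 t 1.25 pos [429.1 291.2 249.1] q [-0.000e+00  7.454e-01  6.666e-01 -3.000e-04] F [ 0.5 -0.1  0.3] op 49.8
```

View pics/w1.png

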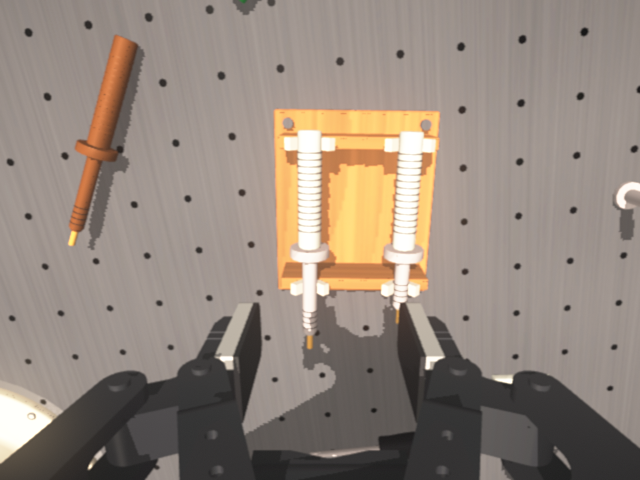

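```bash
cat > gfit.py <<'E'
from h import *; import pickle,sys
from scipy.optimize import least_squares
def load(t): return pickle.load(open(f"pics/{t}.pkl","rb"))
if __name__=="__main__":
    st,K,T,im,d=load("w1")
    C=np.linalg.inv(T)[:3,3]
    for nm,(u0,u1) in dict(long=(285,335),short=(380,430)).items():
        P,uv=cloud(K,T,d,(u0,125,u1,360))
        m=P[:,2]>48; P=P[m];uv=uv[m]
        # handle rows: tail->collar
        h=(uv[:,1]>150)&(uv[:,1]<235)
        Q=P[h]
        # cylinder fit radius 9: axis p0+ t*dir
        def res(x):
            p0=np.array([x[0],Q[:,1].mean(),x[1]]);dr=np.array([x[2],-1,x[3]]);dr/=np.linalg.norm(dr)
            v=Q-p0; r=np.linalg.norm(v-np.outer(v@dr,dr),axis=1); return r-8.5
        s=least_squares(res,[Q[:,0].mean(),60,-.1,0],loss="soft_l1")
        p0=np.array([s.x[0],Q[:,1].mean(),s.x[1]]);dr=np.array([s.x[2],-1,s.x[3]]);dr/=np.linalg.norm(dr)
        print(nm,p0.round(1),"dir",dr.round(4),"yaw",np.degrees(np.arctan2(dr[1],dr[0])).round(2),"rms",np.sqrt((res(s.x)**2).mean()).round(2))
        v=P-p0; t=v@dr; r=np.linalg.norm(v-np.outer(t,dr),axis=1)
        # profile
        for a in np.arange(-60,140,4):
            k=(t>a)&(t<=a+4)
            if k.sum()>3: print(int(a),k.sum(),"rmax",np.percentile(r[k],95).round(1),"z",np.percentile(P[k,2],95).round(1),end="|")
        print()
E
python3 gfit.py
```

```text
long [416.5 305.3  60.5] dir [-1.242e-01 -9.923e-01  1.000e-04] yaw -97.13 rms 0.61
-48 67 rmax 9.1 z 69.1|-44 139 rmax 9.5 z 69.4|-40 283 rmax 17.6 z 69.2|-36 282 rmax 17.7 z 68.9|-32 173 rmax 16.7 z 69.2|-28 131 rmax 9.4 z 69.3|-24 136 rmax 9.3 z 69.5|-20 124 rmax 9.6 z 69.6|-16 131 rmax 9.5 z 69.6|-12 127 rmax 9.6 z 69.5|-8 128 rmax 9.6 z 69.7|-4 133 rmax 9.5 z 69.7|0 119 rmax 9.4 z 69.7|4 125 rmax 9.4 z 69.4|8 118 rmax 9.3 z 69.2|12 120 rmax 9.6 z 69.7|16 122 rmax 9.4 z 69.4|20 113 rmax 9.5 z 69.7|24 113 rmax 9.4 z 69.4|28 110 rmax 9.3 z 69.4|32 114 rmax 9.4 z 69.5|36 119 rmax 9.2 z 69.5|40 103 rmax 9.1 z 69.3|44 377 rmax 16.0 z 75.9|48 191 rmax 16.3 z 76.1|52 17 rmax 15.3 z 75.5|56 62 rmax 6.5 z 66.4|60 69 rmax 6.5 z 66.5|64 73 rmax 6.3 z 66.6|68 67 rmax 6.4 z 66.2|72 71 rmax 6.4 z 66.5|76 305 rmax 22.4 z 65.8|80 206 rmax 22.6 z 66.1|84 139 rmax 22.3 z 66.2|88 64 rmax 6.4 z 66.8|92 63 rmax 6.4 z 66.2|96 66 rmax 6.7 z 66.7|100 57 rmax 6.5 z 66.6|104 60 rmax 6.4 z 66.4|108 60 rmax 6.6 z 66.7|112 59 rmax 6.4 z 66.7|116 56 rmax 6.4 z 66.2|120 18 rmax 5.1 z 65.1|124 26 rmax 3.7 z 64.
[... 379 characters left out ...]
124 rmax 9.5 z 69.4|-4 122 rmax 9.3 z 69.3|0 1151 rmax 222.5 z 280.4|4 380 rmax 218.9 z 276.6|8 305 rmax 212.4 z 270.1|12 246 rmax 206.8 z 264.4|16 201 rmax 200.4 z 257.9|20 159 rmax 194.9 z 252.3|24 122 rmax 10.0 z 69.9|28 115 rmax 9.5 z 69.6|32 108 rmax 9.6 z 69.3|36 113 rmax 9.5 z 69.5|40 107 rmax 9.3 z 69.5|44 356 rmax 15.9 z 75.7|48 188 rmax 16.2 z 76.1|52 78 rmax 16.0 z 75.9|56 37 rmax 6.8 z 66.9|60 72 rmax 6.5 z 66.6|64 70 rmax 6.4 z 66.7|68 65 rmax 6.6 z 66.6|72 65 rmax 6.4 z 66.7|76 252 rmax 22.9 z 65.6|80 211 rmax 24.1 z 66.1|84 182 rmax 25.3 z 66.1|88 59 rmax 6.5 z 66.1|92 31 rmax 6.3 z 66.1|96 9 rmax 5.2 z 64.9|100 10 rmax 3.1 z 63.0|104 10 rmax 3.0 z 62.9|108 12 rmax 2.8 z 63.0|
```

>>> {"api": "move_arm", "payload": {
  "travel": [
    [-2,2,-2],
    [-5,5.5,-4],
    [-8,9,-5],
    [-11,12.5,-5],
    [-14,16,-5],
    [-16,18.5,-5],
    [-16,18.5,-5],
    [-16,18.5,-5]
  ],
  "rot": [
    [0,0,0],
    [0,0,0],
    [0,0,0],
    [0,0,0],
    [0,0,0],
    [0,0,0],
    [0,0,0],
    [0,0,0]
  ]
}}

```text
clock: 2.1
tool_pos: [595.4, 111.9, 298.8]
ee_rot: [-0.0, 0.745, 0.667, -0.0]
contact_force: [-0.3, 1.3, -0.3]
opening: 49.8
```

```bash
python3 snap.py w2
```

```text
w2 t 2.1 pos [595.4 111.9 298.8] q [-3.000e-04  7.446e-01  6.675e-01 -4.000e-04] F [-0.3  1.3 -0.3] op 49.8
```

View pics/w2.png

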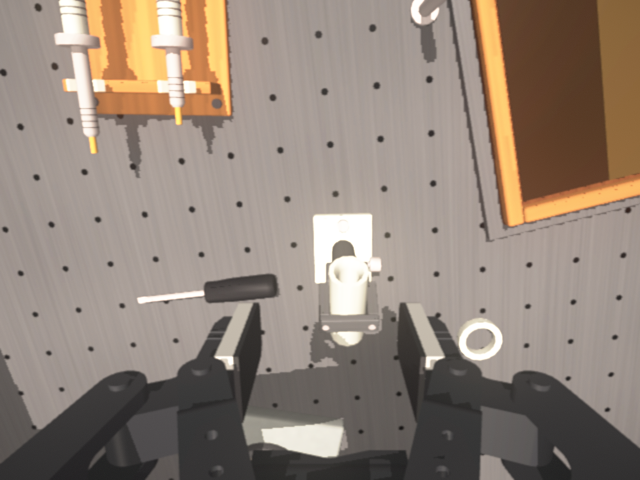

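```bash
cat > sfit.py <<'E'
from gfit import *
def cyl(Q,R0,p,dr0):
    """fit axis of cyl radius R0; p point approx, dr0 dir approx"""
    dr0=dr0/np.linalg.norm(dr0); a=np.cross(dr0,[0,0,1]);a/=np.linalg.norm(a);b=np.cross(a,dr0)
    def ax(x):
        p0=p+x[0]*a+x[1]*b; d=dr0+x[2]*a+x[3]*b; return p0,d/np.linalg.norm(d)
    def res(x):
        p0,d=ax(x); v=Q-p0; return np.linalg.norm(v-np.outer(v@d,d),axis=1)-R0
    s=least_squares(res,[0,0,0,0],loss="soft_l1",f_scale=0.5); return *ax(s.x),res(s.x)
if __name__=="__main__":
    tag=sys.argv[1]; box=tuple(map(int,sys.argv[2].split(",")))
    st,K,T,im,d=load(tag)
    P,uv=cloud(K,T,d,box)
    m=(P[:,2]>85)&(P[:,2]<185); P=P[m]
    p=np.array([590,50,142.]);dr=np.array([-.05,-.86,-.5])
    Q=P
    for it in range(8):
        p0,dd,r=cyl(Q,14,p,dr)
        v=P-p0;t=v@dd;rad=np.linalg.norm(v-np.outer(t,dd),axis=1)
        Q=P[abs(rad-14)<(3 if it<4 else 1.0)]; p,dr=p0,dd
    v=P-p0;t=v@dd;rad=np.linalg.norm(v-np.outer(t,dd),axis=1)
    k=abs(rad-14)<1
    print("n",k.sum(),"rms",(rad[k]-14).std(),"p0",p0.round(2),"dir",dd.round(4),"pitch",np.degrees(np.arcsin(-dd[2])).round(2),"yaw",np.degrees(np.arctan2(dd[1],dd[0])).round(2))
    h=np.histogram(t[k],np.arange(np.floor(t[k].min()),t[k].max()+1)); print(list(zip(h[1].astype(int),h[0])))
    f=(rad>9)&(rad<14.5)&(t<np.percentile(t[k],1)+4)
    face=t[f&(rad>11.3)&(rad<13.5)]; print("face t",np.sort(face).round(1)[:60], np.median(face))
    t0=np.median(face); M=p0+t0*dd; print("mouth",M.round(2))
E
python3 sfit.py w2 325,245,375,350
```

```text
n 1612 rms 0.36578052994194976 p0 [603.61  50.37 140.11] dir [-0.0786 -0.8624 -0.5   ] pitch 30.0 yaw -95.21
[(np.int64(-31), np.int64(19)), (np.int64(-30), np.int64(68)), (np.int64(-29), np.int64(64)), (np.int64(-28), np.int64(32)), (np.int64(-27), np.int64(37)), (np.int64(-26), np.int64(34)), (np.int64(-25), np.int64(37)), (np.int64(-24), np.int64(27)), (np.int64(-23), np.int64(35)), (np.int64(-22), np.int64(32)), (np.int64(-21), np.int64(27)), (np.int64(-20), np.int64(38)), (np.int64(-19), np.int64(28)), (np.int64(-18), np.int64(26)), (np.int64(-17), np.int64(33)), (np.int64(-16), np.int64(30)), (np.int64(-15), np.int64(28)), (np.int64(-14), np.int64(27)), (np.int64(-13), np.int64(33)), (np.int64(-12), np.int64(25)), (np.int64(-11), np.int64(32)), (np.int64(-10), np.int64(30)), (np.int64(-9), np.int64(30)), (np.int64(-8), np.int64(26)), (np.int64(-7), np.int64(35)), (np.int64(-6), np.int64(24)), (np.int64(-5), np.int64(33)), (np.int64(-4), np.int64(25)), (np.int64(-3), np.int64(21)), (np.int64(-2), np.int64(28)), (np.int64(-1), np.int64(31)), (np.int64(0), np.int64(22)), (np.int64
[... 1237 characters left out ...]
int64(20)), (np.int64(44), np.int64(22)), (np.int64(45), np.int64(14)), (np.int64(46), np.int64(18)), (np.int64(47), np.int64(24)), (np.int64(48), np.int64(19)), (np.int64(49), np.int64(20)), (np.int64(50), np.int64(16)), (np.int64(51), np.int64(11)), (np.int64(52), np.int64(3))]
face t [-30.9 -30.7 -30.6 -30.6 -30.6 -30.5 -30.4 -30.4 -30.3 -30.3 -30.3 -30.3
 -30.2 -30.2 -30.2 -30.2 -30.1 -30.1 -30.1 -30.1 -30.1 -30.1 -30.1 -30.
 -30.  -30.  -30.  -30.  -30.  -29.9 -29.9 -29.9 -29.9 -29.9 -29.9 -29.9
 -29.9 -29.9 -29.9 -29.9 -29.9 -29.9 -29.8 -29.8 -29.8 -29.8 -29.8 -29.8
 -29.8 -29.8 -29.8 -29.8 -29.8 -29.8 -29.8 -29.8 -29.7 -29.7 -29.7 -29.7] -29.30356412707824
mouth [605.91  75.65 154.76]
```

>>> {"api": "move_arm", "payload": {
  "travel": [
    [-1,-0.5,0],
    [-2,-1,0],
    [-3,-1.5,0],
    [-4,-2,0],
    [-5,-2.4,0],
    [-5.5,-2.4,0],
    [-5.5,-2.4,0],
    [-5.5,-2.4,0],
    [-5.5,-2.4,0],
    [-5.5,-2.4,0],
    [-5.5,-2.4,0],
    [-5.5,-2.4,0]
  ],
  "rot": [
    [0,0,-0.14],
    [0,0,-0.28],
    [0,0,-0.42],
    [0,0,-0.56],
    [0,0,-0.7],
    [0,0,-0.84],
    [0,0,-0.98],
    [0,0,-1.12],
    [0,0,-1.26],
    [0,0,-1.4],
    [0,0,-1.5],
    [0,0,-1.5]
  ]
}}

```text
clock: 3.35
tool_pos: [564.8, 61.2, 299.7]
ee_rot: [0.0, 0.088, 0.996, 0.0]
contact_force: [-0.1, 0.8, 0.3]
opening: 50.0
```

```bash
python3 snap.py w3
```

```text
w3 t 3.35 pos [564.8  61.2 299.7] q [3.000e-04 8.810e-02 9.961e-01 0.000e+00] F [-0.1  0.8  0.3] op 50.0
```

View pics/w3.png

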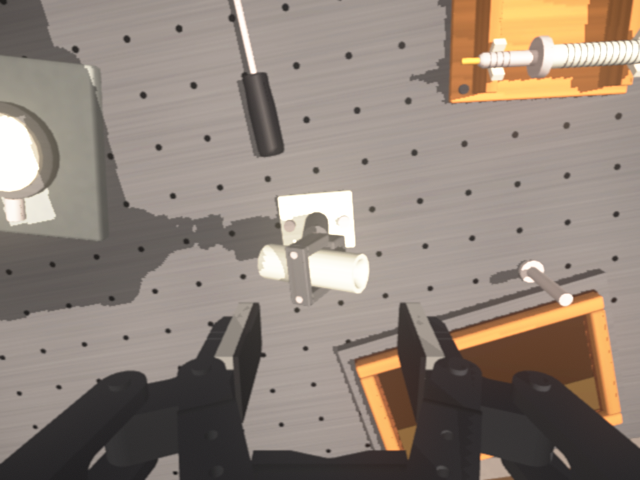

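```bash
python3 sfit.py w3 250,238,380,308 | cut -c1-300
```

```text
n 2524 rms 0.44129536257938706 p0 [603.41  50.34 140.05] dir [-0.0795 -0.8625 -0.4997] pitch 29.98 yaw -95.27
[(np.int64(-31), np.int64(4)), (np.int64(-30), np.int64(75)), (np.int64(-29), np.int64(53)), (np.int64(-28), np.int64(39)), (np.int64(-27), np.int64(57)), (np.int64(-26), np.int64(43)), (np.int64(-25), np.int64(51)), (np.int64(-24), np.int64(44)), (np.int64(-23), np.int64(49)), (np.int64(-22), np.in
face t [-30.1 -30.1 -30.1 -30.1 -30.  -30.  -30.  -30.  -30.  -30.  -30.  -30.
 -30.  -29.9 -29.9 -29.9 -29.9 -29.9 -29.9 -29.9 -29.9 -29.9 -29.9 -29.9
 -29.9 -29.9 -29.9 -29.9 -29.8 -29.8 -29.8 -29.8 -29.8 -29.8 -29.8 -29.8
 -29.8 -29.8 -29.8 -29.8 -29.8 -29.8 -29.8 -29.8 -29.8 -29.8 -29.8 -29.8
 -29.7 -29.7 -29.7 -29.7 -29.7 -29.7 -29.7 -29.7 -29.7 -29.7 -29.7 -29.7] -29.485283175376694
mouth [605.75  75.78 154.79]
```

>>> {"api": "move_arm", "payload": {
  "travel": [
    [1,-2,-0.5],
    [2.5,-5,-1.5],
    [4,-8,-2.5],
    [5.5,-11,-3],
    [7,-13,-3],
    [7,-13.5,-3],
    [7,-13.5,-3]
  ],
  "rot": [
    [0,0,0],
    [0,0,0],
    [0,0,0],
    [0,0,0],
    [0,0,0],
    [0,0,0],
    [0,0,0]
  ]
}}

```text
clock: 4.1
tool_pos: [472.2, -60.3, 329.6]
ee_rot: [0.0, 0.092, 0.996, -0.0]
contact_force: [0.6, -0.1, -0.9]
opening: 49.9
```

```bash
python3 snap.py w4; python3 snap.py t4 top; python3 snap.py s4 side
```

```text
w4 t 4.1 pos [472.2 -60.3 329.6] q [ 4.000e-04  9.160e-02  9.958e-01 -1.000e-04] F [ 0.6 -0.1 -0.9] op 49.9
t4 t 4.15 pos [472.5 -59.8 329.4] q [2.000e-04 9.110e-02 9.958e-01 0.000e+00] F [ 0.3 -0.7  0.2] op 50.0
s4 t 4.2 pos [472.7 -59.6 329.3] q [0.000e+00 9.060e-02 9.959e-01 1.000e-04] F [0.2 0.  0.4] op 50.3
```

View pics/w4.png

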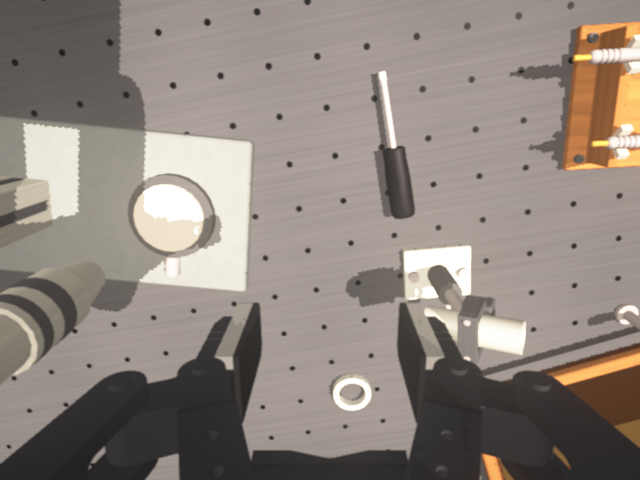

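View pics/s4.png

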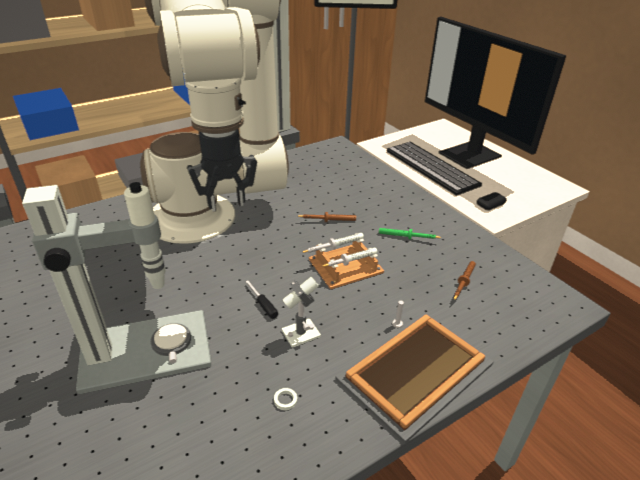

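```bash
python3 - <<'E'
from gfit import *
st,K,T,im,d=load("w4")
P,uv=cloud(K,T,d,(0,100,320,400))
def circ(Q,R0=None,c0=(475,-229,40)):
    f=(lambda x:np.hypot(Q[:,0]-x[0],Q[:,1]-x[1])-x[2])
    s=least_squares(f,c0,loss="soft_l1",f_scale=.5); return s.x,f(s.x)
S=P[(P[:,2]>31)&(P[:,2]<41)&(np.hypot(P[:,0]-475,P[:,1]+229)<70)]
print("stage",len(S),S[:,2].mean(),S.min(0),S.max(0))
h=cv2.convexHull(S[:,:2].astype(np.float32))[:,0]; print("hull min circle",cv2.minEnclosingCircle(h.astype(np.float32)), cv2.fitEllipse(h.astype(np.float32)))
B=P[(P[:,2]>14)&(P[:,2]<22)&(P[:,1]<-90)]; r=cv2.minAreaRect(B[:,:2].astype(np.float32)); print("base rect",r,B[:,2].mean())
# lens slices
for z in range(190,440,10):
    L=P[(abs(P[:,2]-z)<5)&(np.hypot(P[:,0]-475,P[:,1]+229)<60)]
    if len(L)>20:
        x,e=circ(L,c0=(475,-229,20)); print(z,len(L),x.round(1),e.std().round(2))
# same from top, side
for tag,box in (("t4",(420,190,560,300)),("s4",(110,170,230,370))):
    st,K,T,im,d=load(tag);P,uv=cloud(K,T,d,box)
    S=P[(P[:,2]>31)&(P[:,2]<42)&(np.hypot(P[:,0]-475,P[:,1]+229)<65)]
    if len(S)>20:
        h=cv2.convexHull(S[:,:2].astype(np.float32))[:,0]; print(tag,"stage",S[:,2].mean(),cv2.fitEllipse(h.astype(np.float32)))
    for z in range(190,440,15):
        L=P[(abs(P[:,2]-z)<7)&(np.hypot(P[:,0]-475,P[:,1]+229)<60)]
        if len(L)>20:
            x,e=circ(L,c0=(475,-229,20)); print(z,len(L),x.round(1),e.std().round(2))
E
```

```text
stage 4022 35.66894521621806 [ 435.18388461 -272.74391894   31.00053826] [ 542.25399302 -186.24890902   38.65424468]
hull min circle ((488.71893310546875, -235.37147521972656), 54.91933822631836) ((486.44091796875, -233.2123260498047), (85.14221954345703, 109.78392791748047), 72.76311492919922)
base rect ((462.2349548339844, -286.70782470703125), (276.20941162109375, 169.82872009277344), 73.72931671142578) 18.045284433986243
190 105 [ 478.7 -231.6   12.4] 0.4
200 248 [ 478.7 -231.2   13.4] 0.56
210 323 [ 478.7 -231.4   15.3] 0.58
220 249 [ 480.  -234.1   19.7] 1.3
230 748 [ 478.7 -231.5   19.7] 0.42
240 768 [ 478.7 -231.5   20.1] 0.46
250 1068 [ 478.7 -231.4   20.1] 0.48
260 976 [ 478.7 -231.4   19.9] 0.49
270 1371 [ 478.4 -231.1   19.6] 1.02
280 1141 [ 478.7 -233.1   18.5] 1.07
290 635 [ 478.5 -231.7   17. ] 0.49
300 53 [ 475.7 -239.9   25.8] 0.38
t4 stage 34.940737729270076 ((439.20697021484375, -226.4288330078125), (13.000059127807617, 46.369873046875), 172.1459197998047)
355 108 [ 497.3 -202.9   85.8] 3.7
s4 stage 35.477194166927845 ((486.0711669921875, -233.35009765625), (83.63855743408203, 102.34000396728516), 69.80233764648438)
190 25 [ 478.2 -231.8   12.1] 1.03
205 57 [ 479.6 -231.7   13.4] 1.43
220 60 [ 478.9 -232.2   16.8] 1.57
235 107 [ 478.6 -231.8   19.4] 1.1
250 124 [ 478.7 -231.7   19.7] 1.17
265 114 [ 478.2 -231.6   20. ] 1.24
280 137 [ 477.2 -231.7   18. ] 1.64
295 107 [ 478.4 -231.8   16.4] 1.3
310 46 [ 475.5 -231.2   19.9] 3.33
325 267 [ 421.8 -223.4   80.5] 3.97
340 296 [ 423.8 -224.3   78.6] 3.96
355 446 [ 458.6 -232.9   41.4] 7.19
370 156 [ 478.  -231.7   21.7] 1.11
385 168 [ 478.3 -231.8   21.6] 1.19
400 171 [ 478.4 -231.8   21.5] 1.24
415 284 [ 481.  -232.1   18.4] 3.51
430 105 [ 480.2 -232.3    8.4] 2.33
```

```bash
cat > go.py <<'E'
from h import *
def pose(gx, up_hint, origin, grip=11.0, along=0.0):
    """tool pose holding gauge: tool x = -gauge x, tool z ~ -up (perp). origin= gauge origin world; returns TCP pos, R"""
    gx=np.array(gx,float);gx/=np.linalg.norm(gx)
    x=-gx; z=-np.array(up_hint,float); z-=z@x*x; z/=np.linalg.norm(z); y=np.cross(z,x)
    Rm=np.c_[x,y,z]
    return np.array(origin)+grip*z+along*x, Rm
def delta(pos,Rm,st=None):
    st=st or ctrl.get_state(); R0=qR(st["ee_rot"])
    print("travel cm",(R0.T@(pos-st["tool_pos"])/10).round(2),"rot",R.from_matrix(R0.T@Rm).as_rotvec().round(4), "TCP",pos.round(1))
E
python3 - <<'E'
from sfit import *; from go import *
st,K,T,im,d=load("w1")
P,uv=cloud(K,T,d,(285,125,335,360)); P=P[P[:,2]>50]
p0=np.array([416.5,305.3,60.5]);dr=np.array([-.1242,-.9923,0])
v=P-p0;t=v@dr;r=np.linalg.norm(v-np.outer(t,dr),axis=1)
c=t[(r>13)&(r<16.5)&(P[:,2]>66)]; print("collar",np.percentile(c,[1,5,50,95,99])); 
print(np.sort(t[(r<3.5)])[-6:], np.sort(t[r<10])[:10])
# w2 view of same gauge (tip end): collar + tip
st,K,T,im,d=load("w2")
P,uv=cloud(K,T,d,(50,0,110,160)); P=P[(P[:,2]>50)&(P[:,2]<90)]
v=P-p0;t=v@dr;r=np.linalg.norm(v-np.outer(t,dr),axis=1)
k=(t>58)&(t<118)&(r<8); a=cyl(P[k],6,p0+80*dr,dr); print("w2 barrel",a[0].round(1),a[1].round(4),a[2].std(), "vs",(p0+80*dr).round(1))
c=t[(r>13)&(r<17)&(P[:,2]>66)]; print("collar w2",np.percentile(c,[1,5,50,95,99])); print(np.sort(t[r<3.5])[-6:])
E
```

```text
collar [44.33949958 44.52872629 48.01509536 51.88038305 52.47475389]
[135.44099255 135.52324805 135.77729973 136.08758283 136.64409709
 136.72211269] [-45.42297744 -45.41678651 -45.40645557 -45.40003988 -45.3894813
 -45.38832526 -45.38292263 -45.37664848 -45.37261378 -45.37124848]
w2 barrel [406.7 225.9  59.8] [-0.125  -0.9922  0.001 ] 0.7293507334281359 vs [406.6 225.9  60.5]
collar w2 [44.70783086 44.99281566 48.73279181 52.41818946 52.56191227]
[135.6840262  135.75904241 135.84773713 135.87550778 135.8913785
 135.90774411]
```

```bash
python3 - <<'E'
from go import *
p,Rm=pose([-.1245,-.9922,0],[0,0,1],[415.4,296.2,60.2]); delta(p+[0,0,80],Rm)
E
```

```text
travel cm [12.03 33.95 20.  ] rot [-1.0000e-04 -3.0000e-04  1.5148e+00] TCP [415.4 296.2 129.2]
```

>>> {"api": "move_arm", "payload": {
  "travel": [
    [1,3,0],
    [2.5,7,0],
    [4,11,1],
    [5.5,15,3],
    [7,19,6],
    [8.5,23,9],
    [10,27,12],
    [11,31,15],
    [12,33.95,18],
    [12.03,33.95,20],
    [12.03,33.95,20],
    [12.03,33.95,20]
  ],
  "rot": [
    [0,0,0.14],
    [0,0,0.28],
    [0,0,0.42],
    [0,0,0.56],
    [0,0,0.7],
    [0,0,0.84],
    [0,0,0.98],
    [0,0,1.12],
    [0,0,1.26],
    [0,0,1.4],
    [0,0,1.515],
    [0,0,1.515]
  ]
}}

```text
clock: 5.45
tool_pos: [413.8, 296.6, 127.6]
ee_rot: [-0.0, 0.75, 0.661, -0.002]
contact_force: [0.2, -0.0, 0.4]
opening: 50.3
```

```bash
python3 snap.py w5; python3 - <<'E'
from go import *
p,Rm=pose([-.1245,-.9922,0],[0,0,1],[415.4,296.2,60.2]); delta(p,Rm)
E
```

```text
w5 t 5.45 pos [413.8 296.6 127.6] q [-4.000e-04  7.504e-01  6.610e-01 -1.600e-03] F [ 0.2 -0.   0.4] op 50.3
travel cm [0.02 0.08 7.97] rot [-0.0009  0.0007  0.001 ] TCP [415.4 296.2  49.2]
```

View pics/w5.png

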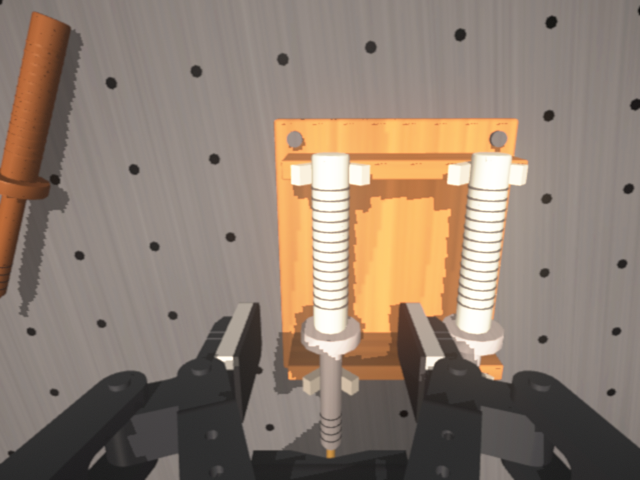

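>>> {"api": "move_arm", "payload": {
  "travel": [
    [0.02,0.05,1.5],
    [0.02,0.08,3.5],
    [0.02,0.08,5.5],
    [0.02,0.08,7],
    [0.02,0.08,7.8],
    [0.02,0.08,7.97],
    [0.02,0.08,7.97],
    [0.02,0.08,7.97],
    [0.02,0.08,7.97]
  ],
  "rot": [
    [0,0,0],
    [0,0,0],
    [0,0,0],
    [0,0,0],
    [0,0,0],
    [0,0,0],
    [0,0,0],
    [0,0,0],
    [0,0,0]
  ]
}}

```text
clock: 6.4
tool_pos: [416.2, 295.6, 50.3]
ee_rot: [0.0, 0.75, 0.662, 0.001]
contact_force: [0.6, 0.8, 0.3]
opening: 49.9
```

```bash
python3 snap.py w6; python3 - <<'E'
from go import *
p,Rm=pose([-.1245,-.9922,0],[0,0,1],[415.4,296.2,60.2]); delta(p,Rm)
E
```

```text
w6 t 6.4 pos [416.2 295.6  50.3] q [2.000e-04 7.498e-01 6.617e-01 5.000e-04] F [0.6 0.8 0.3] op 49.9
travel cm [ 0.05 -0.08  0.1 ] rot [ 0.0008 -0.0004  0.0002] TCP [415.4 296.2  49.2]
```

View pics/w6.png

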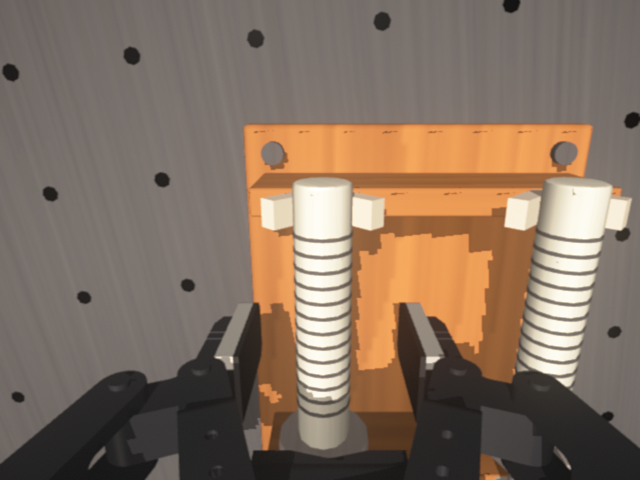

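>>> {"api": "move_arm", "payload": {
  "travel": [
    [0.05,-0.08,0.1],
    [0.05,-0.08,0.1],
    [0.05,-0.08,0.1]
  ],
  "rot": [
    [0,0,0],
    [0,0,0],
    [0,0,0]
  ]
}}

```text
clock: 6.75
tool_pos: [415.1, 296.1, 48.6]
ee_rot: [0.0, 0.75, 0.662, -0.0]
contact_force: [0.1, 0.1, 0.9]
opening: 49.8
```

>>> {"api": "move_arm", "payload": {
  "travel": [
    [0,0,0],
    [0,0,0],
    [0,0,0],
    [0,0,0],
    [0,0,0],
    [0,0,0],
    [0,0,0],
    [0,0,0]
  ],
  "rot": [
    [0,0,0],
    [0,0,0],
    [0,0,0],
    [0,0,0],
    [0,0,0],
    [0,0,0],
    [0,0,0],
    [0,0,0]
  ],
  "jaw": 1,
  "newtons": 70
}}

```text
clock: 7.55
tool_pos: [414.3, 296.2, 48.7]
ee_rot: [-0.001, 0.75, 0.662, -0.001]
contact_force: [-8.4, 0.5, 8.1]
opening: 16.0
```

```bash
python3 snap.py w7; python3 - <<'E'
from go import *
s=ctrl.get_state(); print(s["contact_force"],s["tool_pos"],s["ee_rot"])
E
```

```text
w7 t 7.55 pos [414.3 296.2  48.7] q [-5.000e-04  7.498e-01  6.616e-01 -6.000e-04] F [-8.4  0.5  8.1] op 16.0
[-9.33756196 -0.54992333  7.71591958] [414.36740072 296.17801286  48.69720485] [-4.82974925e-04  7.49834796e-01  6.61624646e-01 -6.10691467e-04]
```

View pics/w7.png

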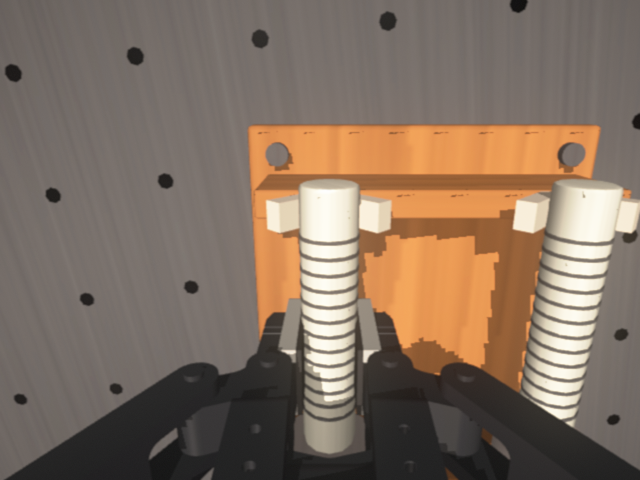

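>>> {"api": "move_arm", "payload": {
  "travel": [
    [0,0,-0.3],
    [0,0,-1],
    [0,0,-2.5],
    [0,0,-4.5],
    [0,0,-7],
    [0,0,-9.5],
    [0,0,-12],
    [0,0,-14],
    [0,0,-15],
    [0,0,-15],
    [0,0,-15],
    [0,0,-15]
  ],
  "rot": [
    [0,0,0],
    [0,0,0],
    [0,0,0],
    [0,0,0],
    [0,0,0],
    [0,0,0],
    [0,0,0],
    [0,0,0],
    [0,0,0],
    [0,0,0],
    [0,0,0],
    [0,0,0]
  ]
}}

```text
clock: 8.8
tool_pos: [414.8, 295.9, 197.4]
ee_rot: [-0.0, 0.75, 0.662, -0.001]
contact_force: [0.2, -0.0, -1.8]
opening: 16.3
```

```bash
python3 snap.py s8 side;python3 snap.py t8 top; python3 snap.py w8; python3 - <<'E'
import cv2
im=cv2.imread("pics/s8.png"); cv2.imwrite("pics/s8a.png",cv2.resize(im[120:300,240:420],None,fx=3.3,fy=3.3,interpolation=cv2.INTER_CUBIC))
im=cv2.imread("pics/t8.png"); cv2.imwrite("pics/t8a.png",cv2.resize(im[180:340,180:360],None,fx=3.3,fy=3.3,interpolation=cv2.INTER_CUBIC))
E
```

```text
s8 t 8.8 pos [414.8 295.9 197.4] q [-2.000e-04  7.499e-01  6.615e-01 -9.000e-04] F [ 0.2 -0.  -1.8] op 16.3
t8 t 8.85 pos [414.8 295.9 197.5] q [-2.000e-04  7.499e-01  6.616e-01 -9.000e-04] F [ 0.3 -0.1 -2.3] op 15.7
w8 t 8.9 pos [414.9 295.9 197.6] q [-2.000e-04  7.499e-01  6.615e-01 -8.000e-04] F [-0.2  0.3 -2.4] op 15.8
```

View pics/s8a.png

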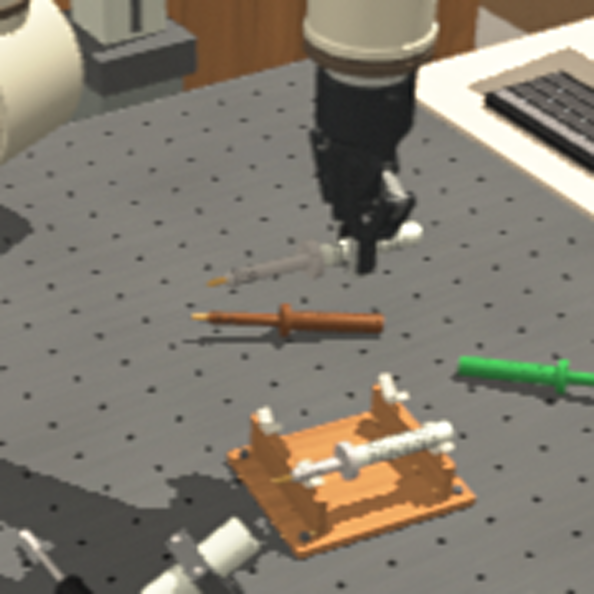

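View pics/t8a.png

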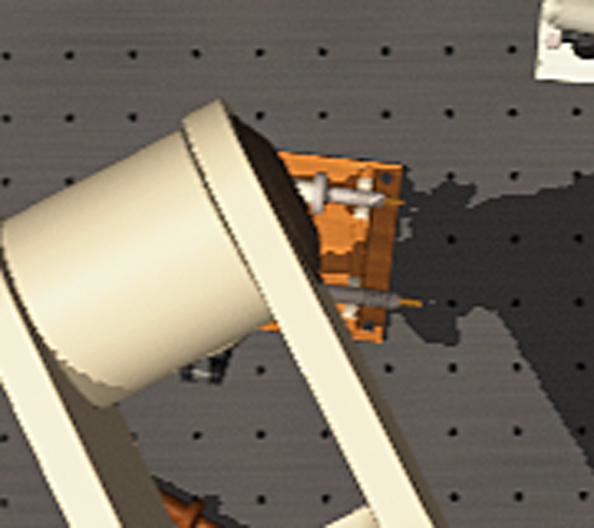

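View pics/w8.png

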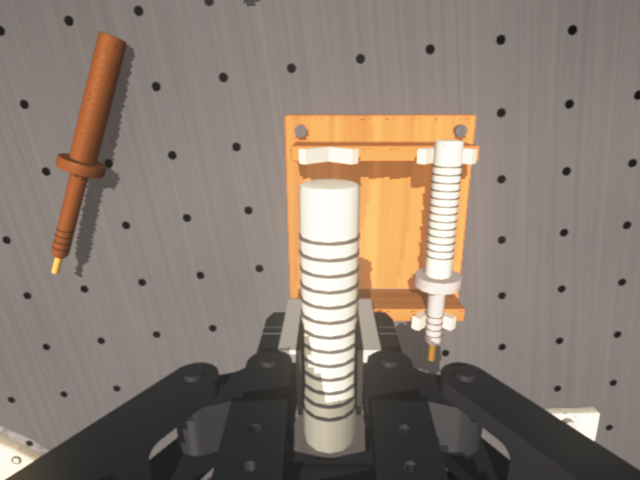

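```bash
cat > held.py <<'E'
from sfit import *
def held_wrist(tag,pr=True):
    st,K,T,im,d=load(tag); R0=qR(st["ee_rot"])
    P,uv=cloud(K,T,d,(296,178,364,450)); Q=(P-st["tool_pos"])@R0   # tool frame
    tailx=None
    k=(abs(Q[:,1])<10)&(Q[:,2]>-25)&(Q[:,2]<0)&(Q[:,0]>16)&(Q[:,0]<60); Q=Q[k]
    p0,dd,e=cyl(Q,8.8,np.array([30,0,-11.5]),np.array([-1.,0,0.]))
    s=(0-p0[0])/dd[0]; o=p0+s*dd
    print(tag,"wrist: axis at tool x=0:",o.round(2),"dir",dd.round(4),"rms",e.std().round(2),"tail x",np.percentile(Q[:,0],[98,99.5]).round(1))
def held_fixed(tag,name_dir_guess=None):
    st,K,T,im,d=load(tag); R0=qR(st["ee_rot"])
    # expected gauge region: project points
    P,uv=cloud(K,T,d,(0,0,640,480)); Q=(P-st["tool_pos"])@R0
    k=(abs(Q[:,1])<25)&(abs(Q[:,2]+11)<25)&(Q[:,0]<-30)&(Q[:,0]>-140); Q=Q[k]
    b=Q[(Q[:,0]<-47)&(Q[:,0]>-108)]
    print(tag,"barrel pts",len(b))
    if len(b)>15:
        p0,dd,e=cyl(b,6,np.array([-75,0,-11.5]),np.array([-1.,0,0.]))
        o=p0+(0-p0[0])/dd[0]*dd
        print("  axis at x=0",o.round(2),"at x=-119",(o+dd*119).round(2),"dir",dd.round(4),"rms",e.std().round(2))
    print("  min x",np.sort(Q[:,0])[:5].round(1)); 
    r=np.hypot(Q[:,1],Q[:,2]+11.5); c=Q[(r>10)&(r<18)&(Q[:,0]<-33)&(Q[:,0]>-48)]
    if len(c): print("  collar",c[:,0].min().round(1),c[:,0].max().round(1),len(c))
if __name__=="__main__":
    for t in sys.argv[1:]:
        (held_wrist if t[0]=="w" else held_fixed)(t)
E
python3 held.py w7 w8 s8 t8
```

```text
w7 wrist: axis at tool x=0: [  0.     0.84 -11.48] dir [-1.      0.0029 -0.0075] rms 1.04 tail x [54.7 54.8]
w8 wrist: axis at tool x=0: [  0.     0.84 -11.45] dir [-1.      0.     -0.0043] rms 1.03 tail x [54.7 54.8]
s8 barrel pts 102
  axis at x=0 [  0.     0.64 -11.41] at x=-119 [-1.190e+02 -2.000e-02 -1.122e+01] dir [-1.     -0.0055  0.0016] rms 1.88
  min x [-128.2 -126.3 -124.  -123.2 -121.2]
  collar -45.4 -35.9 54
t8 barrel pts 94
  axis at x=0 [ 0.  -3.1 -9.5] at x=-119 [-118.97   -1.28  -11.3 ] dir [-0.9998  0.0153 -0.0151] rms 1.54
  min x [-128.1 -127.9 -126.  -125.7 -123.8]
```

```bash
cat >> go.py <<'E'
OFF=np.array([-0.2,0.5,-11.45])
M=np.array([605.86,76.0,154.95]); D=np.array([-.079,-.8625,-.4999]); D/=np.linalg.norm(D)
def hold(gx,up,origin):
    _,Rm=pose(gx,up,origin); return np.array(origin)-Rm@OFF,Rm
def sleeve_rel(st=None):
    """where gauge is w.r.t. sleeve by measured pose: s of origin along D, lateral at origin & at nose"""
    st=st or ctrl.get_state(); R0=qR(st["ee_rot"]); o=st["tool_pos"]+R0@OFF; gx=-R0[:,0]
    lat=np.cross(D,[0,0,1]);lat/=np.linalg.norm(lat); up=np.cross(lat,D)
    for n,l in (("origin",0),("nose",113),("tip",127)):
        v=o+l*gx-M; print(n,"s %.1f lat %.2f up %.2f"%(v@D,v@lat,v@up))
    print("clock",round(st["clock"],2),"F along D %.1f"%(st["contact_force"]@D),"F",st["contact_force"].round(1),"op",st["opening"].round(1))
E
python3 - <<'E'
from go import *
p,Rm=hold(D,[0,0,1],M-170*D); delta(p,Rm)
E
```

```text
travel cm [-4.15 21.12 -3.24] rot [ 0.0078  0.5242 -0.0332] TCP [619.3 228.5 230.1]
```

>>> {"api": "move_arm", "payload": {
  "travel": [
    [-0.3,1,-1],
    [-0.8,3,-2],
    [-1.4,6,-3],
    [-2,9,-3.2],
    [-2.6,12,-3.2],
    [-3.2,15,-3.2],
    [-3.7,18,-3.2],
    [-4,20,-3.2],
    [-4.15,21.1,-3.24],
    [-4.15,21.1,-3.24],
    [-4.15,21.1,-3.24],
    [-4.15,21.1,-3.24]
  ],
  "rot": [
    [0,0,0],
    [0,0.05,0],
    [0.001,0.12,0],
    [0.002,0.2,-0.01],
    [0.004,0.28,-0.015],
    [0.005,0.36,-0.02],
    [0.006,0.44,-0.025],
    [0.007,0.5,-0.03],
    [0.008,0.524,-0.033],
    [0.008,0.524,-0.033],
    [0.008,0.524,-0.033],
    [0.008,0.524,-0.033]
  ]
}}

```text
clock: 10.15
tool_pos: [618.6, 229.4, 231.6]
ee_rot: [-0.174, 0.713, 0.652, 0.191]
contact_force: [0.3, 0.3, -2.4]
opening: 15.9
```

```bash
python3 snap.py s9 side;python3 snap.py t9 top;python3 snap.py w9; python3 - <<'E'
import cv2
im=cv2.imread("pics/s9.png"); cv2.imwrite("pics/s9a.png",cv2.resize(im[160:360,240:440],None,fx=3,fy=3,interpolation=cv2.INTER_CUBIC))
im=cv2.imread("pics/t9.png"); cv2.imwrite("pics/t9a.png",cv2.resize(im[100:260,240:440],None,fx=3.5,fy=3.5,interpolation=cv2.INTER_CUBIC))
E
python3 held.py w9 s9 t9; python3 - <<'E'
from go import *
sleeve_rel(); p,Rm=hold(D,[0,0,1],M-170*D); delta(p,Rm)
E
```

```text
s9 t 10.15 pos [618.6 229.4 231.6] q [-0.1739  0.713   0.6517  0.1913] F [ 0.3  0.3 -2.4] op 15.9
t9 t 10.2 pos [618.6 229.4 231.6] q [-0.1739  0.7129  0.6518  0.1915] F [-0.1 -0.3 -2.8] op 15.7
w9 t 10.25 pos [618.7 229.4 231.6] q [-0.174   0.7129  0.6517  0.1915] F [ 0.5  0.3 -2.1] op 16.1
w9 wrist: axis at tool x=0: [  0.     0.89 -11.64] dir [-1.0e+00  4.0e-04 -4.5e-03] rms 1.02 tail x [54.7 54.8]
s9 barrel pts 146
  axis at x=0 [  0.    -0.86 -12.76] at x=-119 [-118.98    0.29  -11.23] dir [-0.9999  0.0097  0.0128] rms 1.69
  min x [-126.4 -125.  -124.6 -123.2 -122.9]
  collar -43.5 -34.1 49
t9 barrel pts 0
  min x []
origin s -171.4 lat 0.66 up 0.85
nose s -58.4 lat 0.47 up 0.84
tip s -44.4 lat 0.45 up 0.83Traceback (most recent call last):
  File "<stdin>", line 2, in <module>
  File "go.py", line 21, in sleeve_rel
    print("clock",round(st["clock"],2),"F along D %.1f"%(st["contact_force"]@D),"F",st["contact_force"].round(1),"op",st["opening"].round(1))
                                                                                                                      ^^^^^^^^^^^^^^^^^^^
AttributeError: 'float' object has no attribute 'round'
```

View pics/s9a.png

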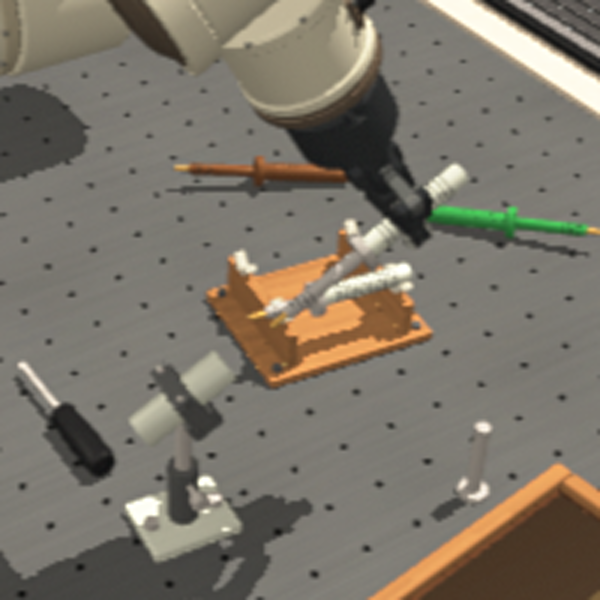

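View pics/t9a.png

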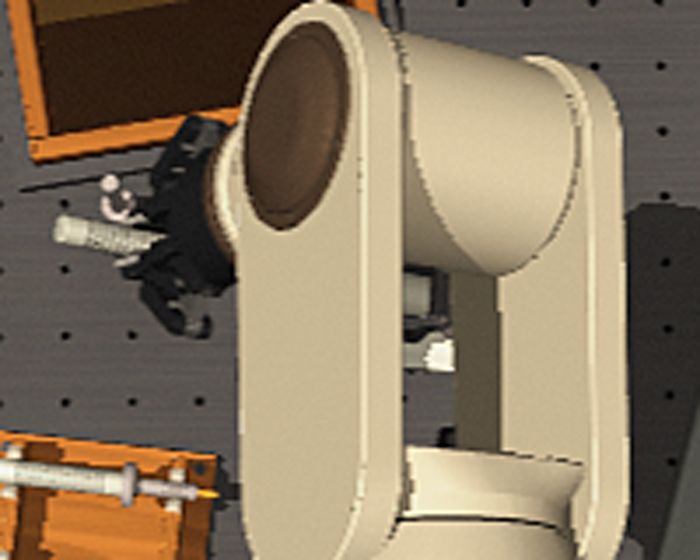

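```bash
sed -i 's/st\["opening"\].round(1)/round(st["opening"],1)/' go.py; python3 - <<'E'
from go import *
sleeve_rel(); p,Rm=hold(D,[0,0,1],M-135*D); delta(p,Rm)
E
```

```text
origin s -171.4 lat 0.66 up 0.85
nose s -58.4 lat 0.47 up 0.84
tip s -44.4 lat 0.45 up 0.83
clock 10.3 F along D 0.9 F [ 0.1 -0.3 -1.4] op 15.8
travel cm [-3.64  0.06  0.08] rot [ 0.0007 -0.0001  0.0017] TCP [616.6 198.4 212.6]
```

>>> {"api": "move_arm", "payload": {
  "travel": [
    [-0.5,0.03,0.04],
    [-1.5,0.06,0.08],
    [-2.5,0.06,0.08],
    [-3.3,0.06,0.08],
    [-3.64,0.06,0.08],
    [-3.64,0.06,0.08],
    [-3.64,0.06,0.08],
    [-3.64,0.06,0.08]
  ],
  "rot": [
    [0,0,0],
    [0.0007,0,0.0017],
    [0.0007,0,0.0017],
    [0.0007,0,0.0017],
    [0.0007,0,0.0017],
    [0.0007,0,0.0017],
    [0.0007,0,0.0017],
    [0.0007,0,0.0017]
  ]
}}

```text
clock: 11.1
tool_pos: [617.2, 197.8, 212.3]
ee_rot: [-0.175, 0.714, 0.651, 0.191]
contact_force: [0.2, -0.6, -1.6]
opening: 15.7
```

```bash
python3 snap.py s10 side; python3 - <<'E'
import cv2
im=cv2.imread("pics/s10.png"); cv2.imwrite("pics/s10a.png",cv2.resize(im[210:310,260:400],None,fx=5.5,fy=5.5,interpolation=cv2.INTER_CUBIC))
from go import *
sleeve_rel(); p,Rm=hold(D,[0,0,1],M-100*D); delta(p,Rm)
E
```

```text
s10 t 11.1 pos [617.2 197.8 212.3] q [-0.1746  0.7138  0.6507  0.1913] F [ 0.2 -0.6 -1.6] op 15.7
origin s -134.4 lat -0.60 up -0.03
nose s -21.4 lat -0.49 up -0.09
tip s -7.4 lat -0.48 up -0.09
clock 11.15 F along D 0.6 F [ 0.2  0.4 -2. ] op 15.7
travel cm [-3.44 -0.06 -0.  ] rot [ 0.0002 -0.0005 -0.0009] TCP [613.8 168.2 195.1]
```

View pics/s10a.png

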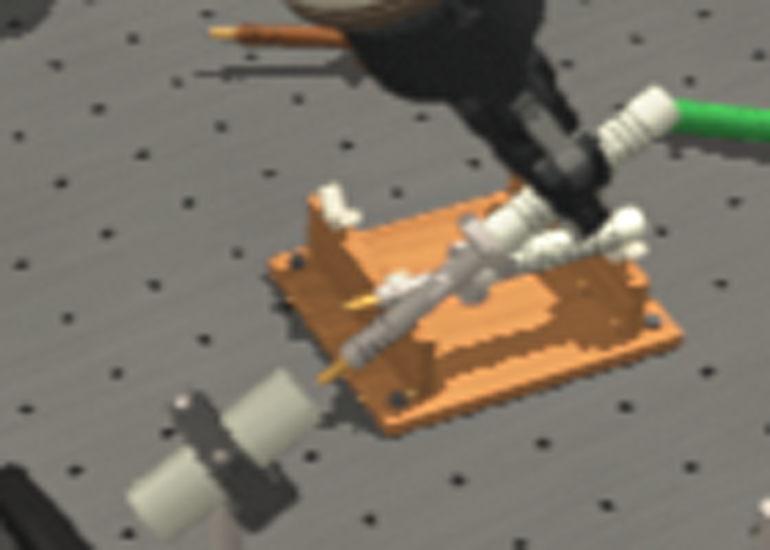

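>>> {"api": "move_arm", "payload": {
  "travel": [
    [-0.4,-0.03,0],
    [-1,-0.03,0],
    [-1.6,-0.03,0],
    [-2.2,-0.03,0],
    [-2.8,-0.03,0],
    [-3.2,-0.03,0],
    [-3.4,-0.03,0],
    [-3.4,-0.03,0],
    [-3.4,-0.03,0],
    [-3.4,-0.03,0]
  ],
  "rot": [
    [0,0,0],
    [0,0,0],
    [0,0,0],
    [0,0,0],
    [0,0,0],
    [0,0,0],
    [0,0,0],
    [0,0,0],
    [0,0,0],
    [0,0,0]
  ]
}}

```text
clock: 12.15
tool_pos: [614.1, 168.5, 195.2]
ee_rot: [-0.175, 0.714, 0.651, 0.191]
contact_force: [0.6, -0.6, -1.6]
opening: 15.8
```

```bash
python3 snap.py s11 side; python3 - <<'E'
import cv2
im=cv2.imread("pics/s11.png"); cv2.imwrite("pics/s11a.png",cv2.resize(im[210:310,260:400],None,fx=5.5,fy=5.5,interpolation=cv2.INTER_CUBIC))
from go import *
sleeve_rel(); p,Rm=hold(D,[0,0,1],M-60*D); delta(p,Rm)
E
```

```text
s11 t 12.15 pos [614.1 168.5 195.2] q [-0.1747  0.7138  0.6507  0.1912] F [ 0.6 -0.6 -1.6] op 15.8
origin s -100.3 lat -0.24 up -0.10
nose s 12.7 lat -0.11 up -0.16
tip s 26.7 lat -0.10 up -0.16
clock 12.2 F along D 1.1 F [-0.  -0.9 -0.6] op 15.6
travel cm [-4.03 -0.02 -0.01] rot [ 0.0001 -0.0005 -0.0011] TCP [610.6 133.7 175.1]
```

View pics/s11a.png

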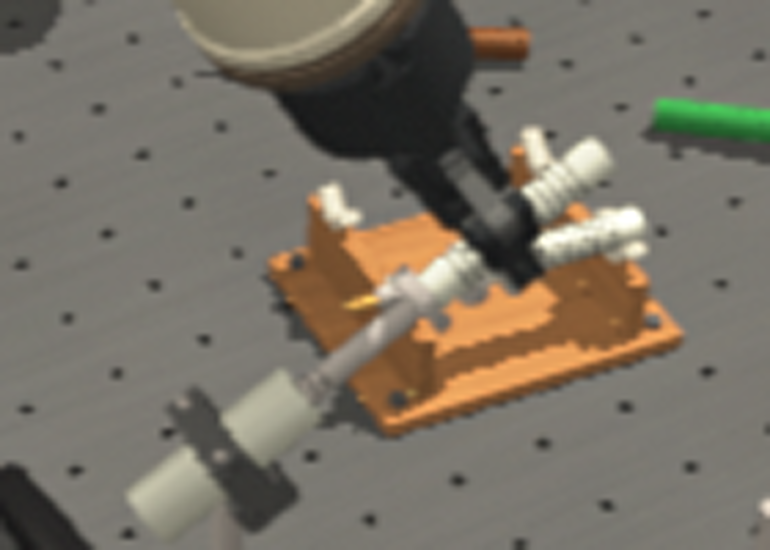

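>>> {"api": "move_arm", "payload": {
  "travel": [
    [-0.4,0,0],
    [-1,-0.02,0],
    [-1.6,-0.02,0],
    [-2.2,-0.02,0],
    [-2.8,-0.02,0],
    [-3.4,-0.02,0],
    [-3.9,-0.02,0],
    [-4.3,-0.02,0],
    [-4.5,-0.02,0],
    [-4.5,-0.02,0],
    [-4.5,-0.02,0]
  ],
  "rot": [
    [0,0,0],
    [0,0,0],
    [0,0,0],
    [0,0,0],
    [0,0,0],
    [0,0,0],
    [0,0,0],
    [0,0,0],
    [0,0,0],
    [0,0,0],
    [0,0,0]
  ]
}}

```text
clock: 13.3
tool_pos: [610.3, 129.6, 172.7]
ee_rot: [-0.175, 0.714, 0.651, 0.191]
contact_force: [0.5, 0.7, -1.3]
opening: 15.8
```

```bash
python3 - <<'E'
from go import *
sleeve_rel(); p,Rm=hold(D,[0,0,1],M-43*D); delta(p,Rm)
E
```

```text
origin s -55.2 lat -0.01 up -0.08
nose s 57.8 lat 0.13 up -0.14
tip s 71.8 lat 0.15 up -0.15
clock 13.3 F along D 0.0 F [ 0.5  0.7 -1.3] op 15.8
travel cm [-1.22  0.   -0.01] rot [ 0.0001 -0.0005 -0.0013] TCP [609.3 119.  166.6]
```

>>> {"api": "move_arm", "payload": {
  "travel": [
    [-0.2,0,0],
    [-0.4,0,0],
    [-0.6,0,0],
    [-0.8,0,0],
    [-0.95,0,0],
    [-1.05,0,0],
    [-1.1,0,0],
    [-1.1,0,0],
    [-1.1,0,0]
  ],
  "rot": [
    [0,0,0],
    [0,0,0],
    [0,0,0],
    [0,0,0],
    [0,0,0],
    [0,0,0],
    [0,0,0],
    [0,0,0],
    [0,0,0]
  ]
}}

```text
clock: 14.2
tool_pos: [609.3, 120.0, 167.0]
ee_rot: [-0.175, 0.714, 0.651, 0.191]
contact_force: [-0.1, 1.9, -0.4]
opening: 16.1
```

```bash
python3 - <<'E'
from go import *
sleeve_rel(); p,Rm=hold(D,[0,0,1],M-43*D); delta(p,Rm)
E
```

```text
origin s -44.0 lat 0.05 up -0.15
nose s 69.0 lat 0.21 up -0.18
tip s 83.0 lat 0.23 up -0.19
clock 14.2 F along D -1.4 F [-0.1  1.9 -0.4] op 16.1
travel cm [-0.1   0.01 -0.02] rot [-0.     -0.0003 -0.0014] TCP [609.3 119.  166.6]
```

>>> {"api": "move_arm", "payload": {
  "travel": [
    [-0.05,0,0],
    [-0.1,0,0],
    [-0.13,0,0],
    [-0.15,0,0],
    [-0.15,0,0],
    [-0.15,0,0]
  ],
  "rot": [
    [0,0,0],
    [0,0,0],
    [0,0,0],
    [0,0,0],
    [0,0,0],
    [0,0,0]
  ]
}}

```text
clock: 14.8
tool_pos: [609.2, 118.8, 166.4]
ee_rot: [-0.175, 0.714, 0.651, 0.191]
contact_force: [-0.4, 3.8, -0.6]
opening: 16.0
```

```bash
python3 - <<'E'
from go import *
sleeve_rel()
E
```

```text
origin s -42.7 lat 0.03 up -0.13
nose s 70.3 lat 0.17 up -0.19
tip s 84.3 lat 0.19 up -0.20
clock 14.8 F along D -3.0 F [-0.4  3.8 -0.6] op 16.0
```

>>> {"api": "move_arm", "payload": {
  "travel": [
    [-0.05,0,0],
    [-0.1,0,0],
    [-0.1,0,0],
    [-0.1,0,0],
    [-0.1,0,0]
  ],
  "rot": [
    [0,0,0],
    [0,0,0],
    [0,0,0],
    [0,0,0],
    [0,0,0]
  ]
}}

```text
clock: 15.3
tool_pos: [609.2, 118.7, 166.3]
ee_rot: [-0.175, 0.714, 0.651, 0.192]
contact_force: [1.7, 10.6, 1.6]
opening: 15.9
```

```bash
python3 snap.py s12 side; python3 - <<'E'
import cv2
im=cv2.imread("pics/s12.png"); cv2.imwrite("pics/s12a.png",cv2.resize(im[210:310,260:400],None,fx=5.5,fy=5.5,interpolation=cv2.INTER_CUBIC))
from go import *
sleeve_rel()
E
```

```text
s12 t 15.3 pos [609.2 118.7 166.3] q [-0.1751  0.7135  0.6507  0.1918] F [ 1.7 10.6  1.6] op 15.9
origin s -42.6 lat 0.06 up -0.13
nose s 70.4 lat 0.14 up -0.36
tip s 84.4 lat 0.15 up -0.39
clock 15.35 F along D -10.6 F [ 1.1 10.6  2.7] op 15.4
```

View pics/s12a.png

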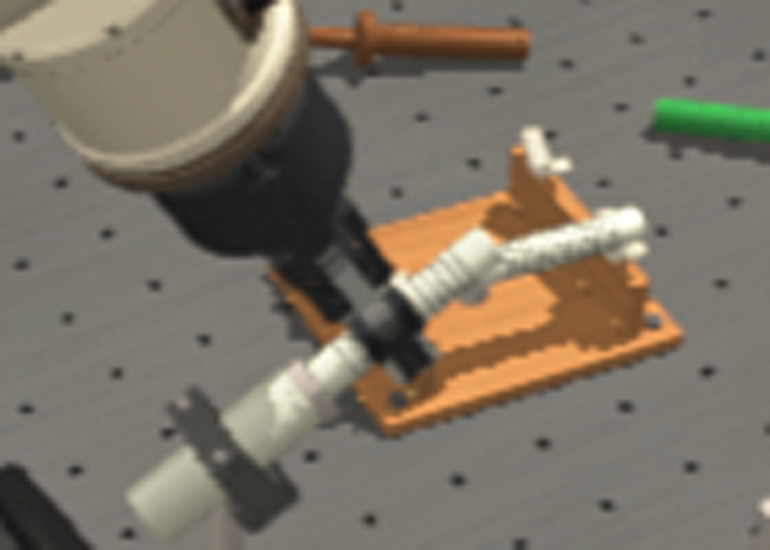

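>>> {"api": "move_arm", "payload": {
  "travel": [
    [-0.04,0,0],
    [-0.08,0,0],
    [-0.08,0,0],
    [-0.08,0,0],
    [-0.08,0,0]
  ],
  "rot": [
    [0,0,0],
    [0,0,0],
    [0,0,0],
    [0,0,0],
    [0,0,0]
  ]
}}

```text
clock: 15.85
tool_pos: [609.2, 118.7, 166.3]
ee_rot: [-0.175, 0.713, 0.651, 0.192]
contact_force: [1.5, 16.2, 5.2]
opening: 16.2
```

```bash
python3 snap.py w12; python3 held.py w12; python3 - <<'E'
from go import *
sleeve_rel()
E
```

```text
w12 t 15.85 pos [609.2 118.7 166.3] q [-0.1754  0.7133  0.6508  0.1923] F [ 1.5 16.2  5.2] op 16.2
w12 wrist: axis at tool x=0: [  0.     0.87 -11.61] dir [-1.0e+00 -7.0e-04 -5.9e-03] rms 1.01 tail x [54.8 54.9]
origin s -42.6 lat 0.07 up -0.11
nose s 70.4 lat 0.09 up -0.46
tip s 84.4 lat 0.09 up -0.51
clock 15.9 F along D -16.6 F [ 2.1 16.6  4.3] op 16.2
```

>>> {"api": "move_arm", "payload": {
  "travel": [
    [0.2,0,0],
    [0.4,0,0],
    [0.8,0,0],
    [1.4,0,0],
    [2.2,0,0],
    [3,0,0],
    [3.8,0,0],
    [4.6,0,0],
    [5.4,0,0],
    [6,0,0],
    [6.2,0,0],
    [6.2,0,0]
  ],
  "rot": [
    [0,0,0],
    [0,0,0],
    [0,0,0],
    [0,0,0],
    [0,0,0],
    [0,0,0],
    [0,0,0],
    [0,0,0],
    [0,0,0],
    [0,0,0],
    [0,0,0],
    [0,0,0]
  ]
}}

```text
clock: 17.1
tool_pos: [614.0, 170.8, 196.5]
ee_rot: [-0.175, 0.714, 0.651, 0.191]
contact_force: [0.2, -0.5, -2.3]
opening: 15.9
```

```bash
python3 - <<'E'
from go import *
sleeve_rel(); p,Rm=hold(D,[0,0,1],M-165*D); delta(p,Rm)
E
```

```text
origin s -103.0 lat -0.00 up -0.14
nose s 10.0 lat 0.11 up -0.19
tip s 24.0 lat 0.13 up -0.20
clock 17.1 F along D 1.6 F [ 0.2 -0.5 -2.3] op 15.9
travel cm [ 6.2  -0.01 -0.01] rot [-0.     -0.0004 -0.001 ] TCP [618.9 224.2 227.6]
```

>>> {"api": "move_arm", "payload": {
  "travel": [
    [0.4,0,0],
    [1,0,0],
    [1.8,0,0],
    [2.6,0,0],
    [3.4,0,0],
    [4.2,0,0],
    [5,0,0],
    [5.7,0,0],
    [6.2,0,0],
    [6.2,0,0],
    [6.2,0,0]
  ],
  "rot": [
    [0,0,0],
    [0,0,0],
    [0,0,0],
    [0,0,0],
    [0,0,0],
    [0,0,0],
    [0,0,0],
    [0,0,0],
    [0,0,0],
    [0,0,0],
    [0,0,0]
  ]
}}

```text
clock: 18.2
tool_pos: [619.0, 224.0, 227.3]
ee_rot: [-0.175, 0.714, 0.651, 0.191]
contact_force: [-0.3, 0.3, -1.9]
opening: 16.0
```

```bash
python3 snap.py s13 side; python3 snap.py w13; python3 held.py s13 w13; python3 - <<'E'
import cv2
im=cv2.imread("pics/s13.png"); cv2.imwrite("pics/s13a.png",cv2.resize(im[200:300,260:400],None,fx=5.5,fy=5.5,interpolation=cv2.INTER_CUBIC))
from go import *
sleeve_rel()
F=np.array([478.7,-231.4,140])
for yaw in (-26,-40):
    g=np.array([np.cos(np.radians(yaw)),np.sin(np.radians(yaw)),0])
    p,Rm=hold(g,[0,0,1],F-g*(119+90)); print(yaw); delta(p,Rm)
E
```

```text
s13 t 18.2 pos [619.  224.  227.3] q [-0.1747  0.7139  0.6506  0.191 ] F [-0.3  0.3 -1.9] op 16.0
w13 t 18.25 pos [619.  223.9 227.2] q [-0.1748  0.714   0.6506  0.191 ] F [-0.2 -0.4 -2.1] op 15.9
s13 barrel pts 144
  axis at x=0 [  0.     0.07 -12.95] at x=-119 [-118.99    0.24  -11.22] dir [-0.9999  0.0014  0.0145] rms 1.58
  min x [-117.9 -116.5 -116.2 -114.8 -113.4]
  collar -43.6 -33.3 57
w13 wrist: axis at tool x=0: [  0.     0.91 -11.66] dir [-1.0e+00  9.0e-04 -4.8e-03] rms 1.02 tail x [54.7 54.8]
origin s -164.4 lat -0.11 up -0.19
nose s -51.4 lat 0.09 up -0.23
tip s -37.4 lat 0.11 up -0.24
clock 18.3 F along D 1.2 F [-0.2  0.1 -2.7] op 15.8
-26
travel cm [-38.97 -29.33 -11.08] rot [ 0.3156 -0.4584 -1.1809] TCP [ 290.5 -140.1  128.6]
-40
travel cm [-35.05 -26.97  -8.82] rot [ 0.2517 -0.4826 -0.9428] TCP [318.1 -97.3 128.6]
```

View pics/s13a.png

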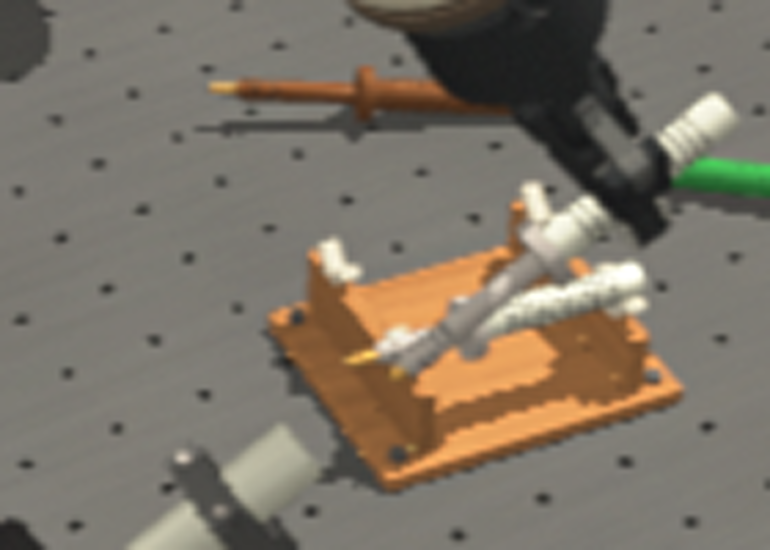

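```bash
cat >> go.py <<'E'
F=np.array([478.7,-231.4,140.])
def yawv(y): return np.array([np.cos(np.radians(y)),np.sin(np.radians(y)),0])
def mic_rel(L=119,st=None):
    st=st or ctrl.get_state(); R0=qR(st["ee_rot"]); o=st["tool_pos"]+R0@OFF; gx=-R0[:,0]
    print("clock",round(st["clock"],2),"tip-F",(o+L*gx-F).round(2),"pitch deg",np.degrees(np.arcsin(gx[2])).round(2),"yaw",np.degrees(np.arctan2(gx[1],gx[0])).round(2),"q",st["qpos"].round(2),"F",st["contact_force"].round(1),"op",round(st["opening"],1))
E
python3 - <<'E'
from go import *
p,Rm=hold(yawv(-80),[0,0,1],[450,180,270]); delta(p,Rm)
E
```

```text
travel cm [ -3.57 -16.48  -5.67] rot [ 0.069  -0.5208 -0.2614] TCP [449.5 180.1 258.6]
```

>>> {"api": "move_arm", "payload": {
  "travel": [
    [0,-0.7,-0.4],
    [-0.2,-2,-1.2],
    [-0.6,-4,-2.2],
    [-1.2,-6.5,-3.2],
    [-1.8,-9,-4.2],
    [-2.4,-11.5,-5],
    [-3,-14,-5.5],
    [-3.4,-15.8,-5.67],
    [-3.57,-16.48,-5.67],
    [-3.57,-16.48,-5.67]
  ],
  "rot": [
    [0,-0.02,-0.01],
    [0.006,-0.08,-0.04],
    [0.02,-0.16,-0.08],
    [0.03,-0.24,-0.12],
    [0.045,-0.33,-0.16],
    [0.055,-0.41,-0.2],
    [0.065,-0.48,-0.24],
    [0.069,-0.52,-0.2614],
    [0.069,-0.5208,-0.2614],
    [0.069,-0.5208,-0.2614]
  ]
}}

```text
clock: 19.3
tool_pos: [448.9, 180.5, 259.2]
ee_rot: [0.0, 0.643, 0.766, 0.001]
contact_force: [-0.5, 0.0, -1.2]
opening: 15.4
```

```bash
python3 - <<'E'
from go import *
mic_rel(); p,Rm=hold(yawv(-40),[0,0,1],F-yawv(-40)*209); delta(p,Rm)
E
```

```text
clock 19.3 tip-F [ -8.55 294.55 130.58] pitch deg -0.04 yaw -79.98 q [ 0.22 -0.05  1.61  0.    1.58  0.05] F [-0.5  0.  -1.2] op 15.4
travel cm [-25.09 -17.73  13.02] rot [ 1.600e-03 -3.000e-04 -6.978e-01] TCP [318.1 -97.3 128.6]
```

>>> {"api": "move_arm", "payload": {
  "travel": [
    [-1,-0.7,0],
    [-3,-2,0.5],
    [-6,-4.2,1.5],
    [-9,-6.4,3],
    [-12,-8.5,5],
    [-15,-10.6,7],
    [-18,-12.8,9],
    [-21,-15,11],
    [-23.5,-16.7,12.4],
    [-24.8,-17.5,13],
    [-25.09,-17.73,13.02],
    [-25.09,-17.73,13.02]
  ],
  "rot": [
    [0,0,-0.03],
    [0,0,-0.08],
    [0,0,-0.16],
    [0,0,-0.24],
    [0,0,-0.32],
    [0,0,-0.4],
    [0,0,-0.48],
    [0,0,-0.56],
    [0,0,-0.63],
    [0,0,-0.68],
    [0.001,0,-0.698],
    [0.001,0,-0.698]
  ]
}}

```text
clock: 20.5
tool_pos: [318.8, -98.2, 128.8]
ee_rot: [-0.0, 0.343, 0.939, -0.0]
contact_force: [0.2, -0.0, -1.3]
opening: 16.0
```

```bash
python3 snap.py s15 side; python3 snap.py w15; python3 snap.py t15 top; python3 held.py s15 w15 t15; python3 - <<'E'
from go import *
mic_rel(); p,Rm=hold(yawv(-40),[0,0,1],F-yawv(-40)*119); delta(p,Rm)
E
```

```text
s15 t 20.5 pos [318.8 -98.2 128.8] q [-1.000e-04  3.433e-01  9.392e-01 -0.000e+00] F [ 0.2 -0.  -1.3] op 16.0
w15 t 20.55 pos [319.1 -97.7 128.9] q [ 1.000e-04  3.431e-01  9.393e-01 -1.000e-04] F [ 0.  -0.3 -2. ] op 16.1
t15 t 20.6 pos [319.1 -97.4 129. ] q [ 2.000e-04  3.427e-01  9.395e-01 -1.000e-04] F [-0.2  0.5 -1.5] op 15.9
s15 barrel pts 95
  axis at x=0 [  0.    -0.92 -11.7 ] at x=-119 [-118.99   -0.13  -10.45] dir [-0.9999  0.0066  0.0105] rms 1.12
  min x [-122.5 -119.6 -118.8 -118.4 -117.5]
  collar -47.0 -35.3 74
w15 wrist: axis at tool x=0: [  0.     0.11 -11.49] dir [-1.      0.0011 -0.004 ] rms 1.02 tail x [54.2 54.4]
t15 barrel pts 24
  axis at x=0 [  0.   -22.13 -50.06] at x=-119 [-109.78   -1.31   -9.11] dir [-0.9225  0.175   0.3441] rms 1.55
  min x [-117.6 -117.  -115.1 -114.7 -113.7]
clock 20.65 tip-F [-67.98  57.88   0.39] pitch deg 0.02 yaw -40.03 q [-0.53 -0.32  2.1  -0.    1.37 -1.4 ] F [ 0.5 -0.2 -1.9] op 16.0
travel cm [-8.93 -0.07  0.04] rot [-0.0002  0.0003 -0.0005] TCP [ 387.1 -155.2  128.6]
```

View pics/s15.png

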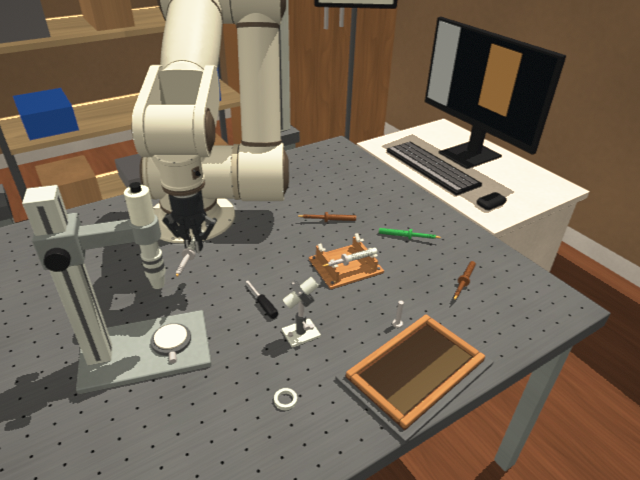

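View pics/t15.png

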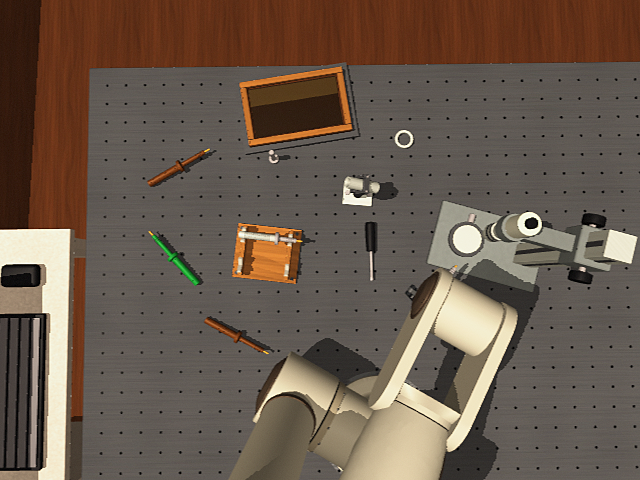

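```bash
python3 - <<'E'
from gfit import *; from go import *
g=yawv(-40)*90
for tag in ("t15","s15"):
    st,K,T,im,d=load(tag); P,uv=cloud(K,T,d,(0,0,640,480))
    a=P[(P[:,2]>100)&(np.hypot(P[:,0]-F[0],P[:,1]-F[1])>45)&((P[:,0]-319)@np.eye(1)[0] if False else np.ones(len(P),bool))]
    k=(np.hypot(a[:,0]-319,a[:,1]+97)<150)&(a[:,1]>-235); a=a[k]+g
    r=np.hypot(a[:,0]-F[0],a[:,1]-F[1])
    for z in range(100,700,40):
        m=(a[:,2]>=z)&(a[:,2]<z+40)
        if m.sum(): i=np.argmin(r[m]); print(tag,z,m.sum(),"min r",r[m][i].round(0),a[m][i].round(0))
E
```

```text
t15 100 3 min r 4.0 [ 475. -230.  140.]
t15 140 38 min r 1.0 [ 477. -231.  145.]
t15 180 89 min r 117.0 [ 425. -127.  212.]
t15 220 22 min r 123.0 [ 434. -116.  223.]
t15 380 156 min r 117.0 [ 460. -116.  417.]
t15 420 1039 min r 67.0 [ 420. -200.  454.]
t15 460 5601 min r 68.0 [ 420. -196.  461.]
t15 500 3112 min r 112.0 [ 367. -223.  500.]
s15 100 83 min r 3.0 [ 476. -230.  138.]
s15 140 526 min r 1.0 [ 479. -232.  146.]
s15 180 564 min r 95.0 [ 412. -163.  218.]
s15 220 385 min r 77.0 [ 417. -185.  257.]
s15 260 540 min r 77.0 [ 417. -187.  292.]
s15 300 544 min r 66.0 [ 429. -188.  327.]
s15 340 690 min r 67.0 [ 430. -185.  349.]
s15 380 853 min r 66.0 [ 429. -187.  385.]
s15 420 1546 min r 61.0 [ 428. -198.  447.]
s15 460 2959 min r 64.0 [ 417. -212.  463.]
s15 500 1367 min r 117.0 [ 365. -202.  501.]
```

>>> {"api": "move_arm", "payload": {
  "travel": [
    [-0.5,0,0],
    [-1.5,-0.03,0.02],
    [-2.5,-0.05,0.04],
    [-3.5,-0.07,0.04],
    [-4.5,-0.07,0.04],
    [-5.5,-0.07,0.04],
    [-6.5,-0.07,0.04],
    [-7.5,-0.07,0.04],
    [-8.3,-0.07,0.04],
    [-8.8,-0.07,0.04],
    [-8.93,-0.07,0.04],
    [-8.93,-0.07,0.04]
  ],
  "rot": [
    [0,0,0],
    [0,0,0],
    [0,0,0],
    [0,0,0],
    [0,0,0],
    [0,0,0],
    [0,0,0],
    [0,0,0],
    [0,0,0],
    [0,0,0],
    [0,0,0],
    [0,0,0]
  ]
}}

```text
clock: 21.85
tool_pos: [386.5, -155.5, 128.0]
ee_rot: [-0.0, 0.342, 0.94, -0.0]
contact_force: [0.9, -0.1, -1.8]
opening: 15.6
```

>>> {"api": "move_arm", "payload": {
  "travel": [
    [0,0,0],
    [0,0,0],
    [0,0,0]
  ],
  "rot": [
    [0,0,0],
    [0,0,0],
    [0,0,0]
  ]
}}

```text
clock: 22.15
tool_pos: [386.4, -155.4, 128.2]
ee_rot: [-0.0, 0.342, 0.94, -0.0]
contact_force: [0.4, 1.4, -1.3]
opening: 15.8
```

```bash
python3 snap.py s16 side; python3 snap.py w16; python3 held.py s16 w16; python3 - <<'E'
from gfit import *; from go import *
im=cv2.imread("pics/s16.png"); cv2.imwrite("pics/s16a.png",cv2.resize(im[200:360,80:260],None,fx=3.7,fy=3.7,interpolation=cv2.INTER_CUBIC))
mic_rel(); p,Rm=hold(yawv(-40),[0,0,1],F-yawv(-40)*119); delta(p,Rm)
st,K,T,im,d=load("s16"); print("focus px",proj(K,T,F),"lens",proj(K,T,F+[0,0,50]), "origin", proj(K,T,F-yawv(-40)*119))
E
```

```text
s16 t 22.15 pos [ 386.4 -155.4  128.2] q [-1.000e-04  3.420e-01  9.397e-01 -3.000e-04] F [ 0.4  1.4 -1.3] op 15.8
w16 t 22.2 pos [ 386.4 -155.4  128.2] q [-1.000e-04  3.419e-01  9.397e-01 -3.000e-04] F [-0.9 -0.5 -2.5] op 15.9
s16 barrel pts 117
  axis at x=0 [  0.    -0.12 -10.26] at x=-119 [-119.     -0.15  -11.06] dir [-1.0e+00 -2.0e-04 -6.7e-03] rms 1.29
  min x [-121.  -119.  -118.2 -117.2 -116.6]
  collar -46.4 -33.4 86
w16 wrist: axis at tool x=0: [  0.     0.09 -11.51] dir [-1.0e+00  9.0e-04 -4.7e-03] rms 1.03 tail x [54.2 54.4]
clock 22.25 tip-F [-0.59 -0.28 -0.4 ] pitch deg 0.0 yaw -39.99 q [-0.57 -0.12  1.94 -0.    1.32 -1.44] F [-0.4  0.1 -1.4] op 15.9
travel cm [-0.03  0.06 -0.04] rot [-0.0006  0.      0.0001] TCP [ 387.1 -155.2  128.6]
focus px [[162.01006071 302.17476284]] lens [[157.95029437 284.87294251]] origin [[181.08850114 266.90044529]]
```

View pics/s16a.png

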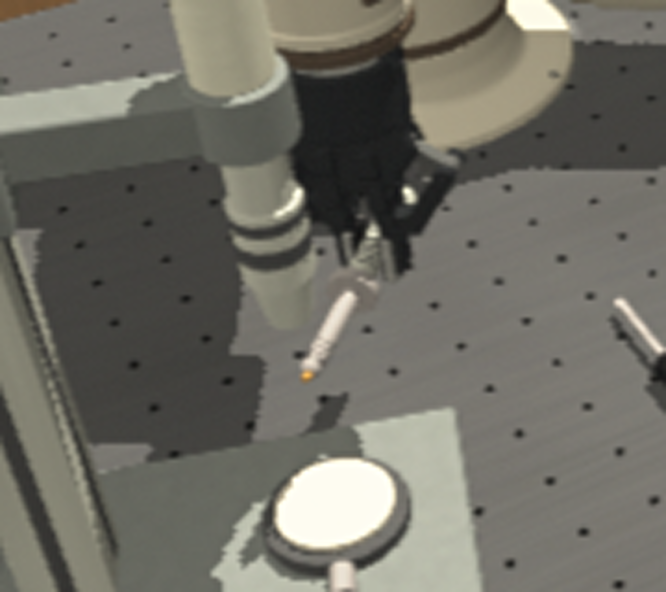

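>>> {"api": "move_arm", "payload": {
  "travel": [
    [0,0.04,-0.02],
    [0,0.08,-0.04],
    [0,0.08,-0.04],
    [0,0.08,-0.04],
    [0,0.08,-0.04],
    [0,0.08,-0.04]
  ],
  "rot": [
    [0,0,0],
    [0,0,0],
    [0,0,0],
    [0,0,0],
    [0,0,0],
    [0,0,0]
  ]
}}

```text
clock: 22.85
tool_pos: [387.0, -154.9, 128.5]
ee_rot: [-0.0, 0.342, 0.94, -0.0]
contact_force: [0.4, -0.5, -2.0]
opening: 15.8
```

```bash
python3 snap.py s17 side; python3 snap.py t17 top; python3 snap.py w17; python3 held.py s17 w17; python3 - <<'E'
from gfit import *; from go import *
mic_rel()
import go; go.OFF=np.array([-0.7,0.1,-11.5]); mic_rel()
for t,b in (("s17",(80,200,260,360)),):
    im=cv2.imread(f"pics/{t}.png"); cv2.imwrite(f"pics/{t}a.png",cv2.resize(im[b[1]:b[3],b[0]:b[2]],None,fx=4,fy=4)[:600])
    st,K,T,rgb,d=load(t); c=rgb[290:312,150:175].astype(int); m=(c[...,0]-c[...,2]>60); v,u=np.nonzero(m); print("brass px",[(int(a)+150,int(e)+290) for a,e in zip(u,v)][:12])
    for a,e in zip(u,v): print(unproj(K,T,[a+150,e+290],d[e+290,a+150]).round(1))
# bystanders unchanged
A=load("t4")[3].astype(int);B=load("t17")[3].astype(int)
dm=abs(A-B).sum(2)>90
for n,(x0,y0,x1,y1) in dict(short=(235,225,305,248),post=(262,145,292,168),driver=(362,218,380,284),ring=(390,126,416,152)).items(): print(n,dm[y0:y1,x0:x1].sum())
E
```

```text
s17 t 22.85 pos [ 387.  -154.9  128.5] q [-2.000e-04  3.420e-01  9.397e-01 -3.000e-04] F [ 0.4 -0.5 -2. ] op 15.8
t17 t 22.9 pos [ 387.  -154.9  128.5] q [-2.000e-04  3.420e-01  9.397e-01 -3.000e-04] F [-0.4 -0.3 -2. ] op 16.0
w17 t 22.95 pos [ 387.  -154.9  128.5] q [-2.000e-04  3.420e-01  9.397e-01 -3.000e-04] F [-0.3 -0.  -1.9] op 15.4
s17 barrel pts 114
  axis at x=0 [  0.    -1.37 -11.05] at x=-119 [-118.99    0.19  -11.41] dir [-0.9999  0.0131 -0.0031] rms 1.43
  min x [-119.2 -118.8 -118.2 -118.  -117.7]
  collar -47.1 -33.8 85
w17 wrist: axis at tool x=0: [  0.     0.12 -11.47] dir [-1.      0.0014 -0.0038] rms 1.03 tail x [54.3 54.4]
clock 23.0 tip-F [-0.06  0.25 -0.1 ] pitch deg -0.01 yaw -40.0 q [-0.57 -0.12  1.94 -0.    1.32 -1.44] F [ 0.3  0.4 -1. ] op 15.9
clock 23.0 tip-F [ 0.07 -0.38 -0.05] pitch deg -0.01 yaw -40.0 q [-0.57 -0.12  1.94 -0.    1.32 -1.44] F [ 0.3  0.4 -1. ] op 15.9
brass px [(162, 300), (163, 300), (164, 300), (162, 301), (163, 301), (164, 301), (162, 302), (163, 302)]
[[ 472.7 -229.3  140.5]]
[[ 474.7 -227.6  141.3]]
[[ 475.1 -225.7  140.6]]
[[ 477.5 -230.6  142.1]]
[[ 478.7 -228.8  142.2]]
[[ 476.6 -226.4  139.2]]
[[ 478.1 -231.2  140. ]]
[[ 478.2 -229.2  139. ]]
short 0
post 0
driver 0
ring 0
```

View pics/t17.png

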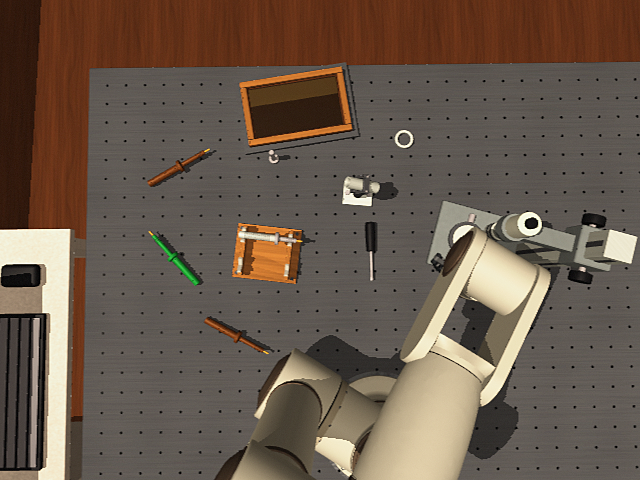

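The pin tip is at the focus and the arm is steady. The top view shows the bystanders unmoved and the wrist clear of the lens. I'm handing the job in.

```bash
python3 -c "
from bench import workorder; print(workorder.hand_in())"
```

```text
the job is handed in; nothing more can be done
None
```

The depth check is done and handed in at about 23 s of the 54 s allowed. The long gauge is held level under the microscope, with its pin tip at the reading point.

- **Sleeve:** I slid the gauge down until the collar stopped on the rim. Travel stalled at the expected home position, within about 0.5 mm, and the push rose to about 17 N. I then drew it straight out. The side camera afterwards put the pin tip about 118–119 mm from the gauge's origin, against 119 mm expected, so the pin was pushed back by about 8 mm.
- **Microscope:** By the arm's measured pose, the tip is within about 0.4 mm of the point 50 mm below the lens, and the gauge is level to about 0.01°. In the last side picture the brass tip showed at about pixel (162, 302), where the reading point should appear. Contact force was only the gauge's weight.
- **Bystanders:** The top view showed no change at the shorter gauge, spare post, screwdriver and adapter ring. I saw no contact with the microscope, and the nearest visible part of the arm stayed roughly 30 mm or more from the lens unit.

**Disagreement:** the wrist camera's estimate of the gauge in the jaws shifted by about 0.8 mm sideways and 0.5 mm along its axis between the sleeve and the microscope. I allowed for that with a small final correction. The side camera's fit of the barrel scatters by 1–1.5 mm, so it could not check the position more finely than that.

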